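# Dress the lit dish display from a mixed pile

## Robot

A 6-joint arm with a two-finger parallel gripper is mounted at the origin on the work surface. World frame = base frame: x ahead of the robot, y to its left, z up, the work surface at z = 0. Lengths are in m, angles in rad, forces in N, time in s.
With the tool pointing down it reaches from about 0.35 to 0.775 m from the base axis. Payload 5.5 kg.
Tool frame: the origin (TCP) lies midway between the tips of the shut fingers; the grasp point (between the pads) lies 19 mm behind it; z points along the fingers, x is the direction in which the jaws open and shut, and the axes are right-handed (so a half turn about z gives the same grasp; the last joint's range is limited). The gripper opens to 85 mm and grips with 20 to 120 N. Pads are 22 mm wide; open, the fingers measure 114 mm over their backs; the gripper's body (76 mm by 85 mm) begins 54 mm behind the grasp point. The pads swing forward as they close: fully open they stand 13 mm farther back than shut.
Start: joints at [-1.337, 0.313, 0.046, 1.304, 0, 1.431], TCP at [0.21, -0.535, 0.231] pointing down, gripper open.
Joint ranges: [-2.76, 2.76], [-0.86, 1.69], [-1.03, 1.26], [-2.2, 2.34], [-1.47, 1.5], [-3.14, 3.14]. Speed limits (rad/s): [2.57, 2.57, 3.14, 3.14, 3.14, 3.14].

## Interface

Orientations are given as a unit quaternion [w, x, y, z].
In Python, from workcell import env gives the robot as it stands.
- The arm moves only by the tool servo_tool, never from a script. Its argument "targets" is a list of rows, each an object with "xyz": the shift along the tool's x, y, z in m, a list of three; "twist": the turn, a rotation vector about the tool's x, y, z in rad, a list of three; "jaw": the opening, from 0 (shut) to 1 (fully open). A call has 1 to 12 rows; each row is the pose to reach, as a shift and turn from the pose commanded when the call began, along the tool's axes at that moment; what a row does not reach only later rows make up. A row lasts 1/12 s, in which the tool goes at most 41.7 mm and 7.16 degrees, less where a joint would pass 70% of its speed; a pose out of reach is approached as far as the arm can. A call with a gripper value outside its range is refused whole. The fingers move at their own pace and stop on an object; "squeeze" is the grip in N (left out, the last holds). Time passes only in rows, so rows that repeat a pose let the fingers close. It gives the time, the measured TCP pose, the force and the opening at its end, in the units of the state.
- env.get_state(): the state, without advancing time (a new reading comes with each control period).
- env.read_camera(name): name is "side" or "top" or "wrist"; returns a dict with "color" (384x512x3 uint8, red, green, blue), "depth" (384x512 float32, m along the optical axis (not along the pixel's ray), 0 where there is no reading), "fx", "fy", "cx", "cy" (pixels), "eye" and "attitude" of the camera in the world. Camera axes: x right, y down, z forward; pixel columns grow to the right and rows downward; lengths in m; the calibration is good to about 2 mm. A picture is of the moment at which its call begins.
- env.hand_in(): hands the job in, once; it reports no verdict.
The state is a dict: "clock": time; "joint_pos": joint angles; "qvel": joint speeds; "tau": joint torques, N m; "tcp_pos": TCP position; "orientation": TCP orientation; "wrist_force": force on the tool from outside, world axes, zero at the start; "ft_torque": the same for the moment, N m; "finger_gap": finger opening in m.
Only numpy, scipy, OpenCV 4.12 (cv2) and the standard library are available. Lean on these libraries where they do the work, as an engineer would, in place of code of your own. Each camera call takes 0.05 s, during which the arm holds its last target. There are 200 camera calls.

## Task

Dress the lit display from the mixed piles of stacking dishes: build one nested stack of all the round blue dishes centred on the round panel and one of all the square white dishes centred on, and square with, the square panel; any tealight holders nest with nothing and go back into the wooden crate, standing side by side on its floor. Only when every piece is in its place, set the dimmer lever to its middle mark, half light. Leave the other goods on the shelf where they are.

Things in the scene. Friction and masses are not known exactly. Their poses are not given: they have to be found in the camera images.
- round1: Blue ROUND stacking dish: straight outer wall 66 mm across, 36 mm high in all, wall 5 mm, inner floor 13 mm up; its foot, 48 mm across and 8 mm high, drops into the mouth (56 mm) of the dish below; nested pitch 28 mm. Origin: centre of its underside, z up. 90 g. Start: its foot stands in the mouth of square2 (28 mm above it).
- round2: Blue ROUND stacking dish: straight outer wall 66 mm across, 36 mm high in all, wall 5 mm, inner floor 13 mm up; its foot, 48 mm across and 8 mm high, drops into the mouth (56 mm) of the dish below; nested pitch 28 mm. Origin: centre of its underside, z up. 90 g. Start: if present, nested in round1 on top of that pile.
- round3: Blue ROUND stacking dish: straight outer wall 66 mm across, 36 mm high in all, wall 5 mm, inner floor 13 mm up; its foot, 48 mm across and 8 mm high, drops into the mouth (56 mm) of the dish below; nested pitch 28 mm. Origin: centre of its underside, z up. 90 g. Start: its foot stands in the mouth of square3 (28 mm above it).
- square1: White SQUARE stacking dish, blue line: outside 60 x 60 mm along x and y, 36 mm high, wall 4 mm, inner floor 13 mm up; its foot, 46 mm square, 8 mm high, drops into a square mouth (52 mm) turned alike within 0.1 rad, not into a round one; nested pitch 28 mm. Origin: centre of its underside, z up. 90 g. Start: the bottom of one pile.
- square2: White SQUARE stacking dish, blue line: outside 60 x 60 mm along x and y, 36 mm high, wall 4 mm, inner floor 13 mm up; its foot, 46 mm square, 8 mm high, drops into a square mouth (52 mm) turned alike within 0.1 rad, not into a round one; nested pitch 28 mm. Origin: centre of its underside, z up. 90 g. Start: nested in square1.
- square3: White SQUARE stacking dish, blue line: outside 60 x 60 mm along x and y, 36 mm high, wall 4 mm, inner floor 13 mm up; its foot, 46 mm square, 8 mm high, drops into a square mouth (52 mm) turned alike within 0.1 rad, not into a round one; nested pitch 28 mm. Origin: centre of its underside, z up. 90 g. Start: the bottom of the other pile.
- square4: White SQUARE stacking dish, blue line: outside 60 x 60 mm along x and y, 36 mm high, wall 4 mm, inner floor 13 mm up; its foot, 46 mm square, 8 mm high, drops into a square mouth (52 mm) turned alike within 0.1 rad, not into a round one; nested pitch 28 mm. Origin: centre of its underside, z up. 90 g. Start: if present, standing alone on the shelf.
- tealight1: Terracotta tealight holder with white tealight: flat-bottomed disc 62 mm across, 34 mm high, no foot and no mouth, nests with nothing. Origin: centre of its underside, z up. 110 g. Start: if present, it stands on the rim of round3, 36 mm above round3's underside, on top of that pile.
- tealight2: Terracotta tealight holder with white tealight: flat-bottomed disc 62 mm across, 34 mm high, no foot and no mouth, nests with nothing. Origin: centre of its underside, z up. 110 g. Start: if present, standing alone on the shelf.
- stand: low lit display stand fixed to the oak shelf: white-topped aluminium slab 120 mm along its x, 400 mm along its y, top 25 mm above the shelf. Origin: centre of its underside. On top: a round and a square lit panel and, at its -y end, a small black dimmer with a red-knobbed lever.
- panel_round (a point): centre of the round cream lit panel, 88 mm in diameter, flush in the top of the stand (this point is on the top surface, 25 mm above the shelf); at y = +115 mm in the stand's frame.
- panel_square (a point): centre of the square cream lit panel, 84 x 84 mm, sides along the stand's x and y, flush in the top of the stand (this point is on the top surface, 25 mm above the shelf); at y = -35 mm in the stand's frame.
- dimmer (a joint): Dimmer lever angle (rad): 0 = off, leaning 0.6 rad from upright towards the stand's -x (robot's side); grows as it swings towards +x; 0.6 = half, upright, at the middle brass mark; 1.2 = full. Hinge axis along the stand's y. Starts near off; stays where it is left; about 1.2 N at the ball moves it.
- dimmer_ball (a point): centre of the red ball, 20 mm in diameter, on the end of the lever; 70 mm from the pivot. The lever rod is 8 mm thick.
- dimmer_pivot (a point): the lever's pivot, 37 mm above the shelf and at y = -160 mm in the stand's frame, between two black quadrant cheeks 30 mm in radius and 32 mm apart over all, which carry the brass marks off, half and full.
- crate: loose wooden returns crate, open at the top, slatted sides: 200 mm along its x, 150 mm along its y, 55 mm high, walls and floor 6 mm. Origin: centre of its underside. About 0.6 kg.
- coaster_rack: bystander: slotted oak rack 70 x 112 mm holding three plastic coasters on edge, 100 mm high in all. Origin: centre of underside.
- trinket_dish: bystander: shallow white and blue ceramic trinket dish, 96 mm across, 24 mm high. Origin: centre of underside.
- shoehorn: bystander: folded steel shoehorn lying flat along its x, about 115 x 34 mm, 16 mm high. Origin: on its underside near its middle.
- torch: bystander: grey plastic torch lying along its x, 135 mm long, 40 mm across at the head (+x). Origin: on its underside at mid-length.
- egg_timer: bystander: white egg-shaped kitchen timer, 60 mm across, 72 mm high. Origin: centre of underside.
- tin: bystander: round yellow tin with a blue lid, 79 mm across, 57 mm high. Origin: centre of underside.

How it is judged:
By the outcome, as a careful person would: the job done as asked, in the order asked, and still so for the second after the job is handed in, with the robot touching nothing.
Of round2, tealight1, tealight2, square4 only 1 to 3 are there at a start; the rules pass over those that are not, and their reading is None.
At some moment in a run one of tealight2, crate may be knocked a few centimetres aside while the robot is not near it.
Once in a run the grip may slacken for a moment while it holds something.
It also fails if it takes over 210 s, if anything falls off the work surface, if the arm or the gripper's body presses on something with over 40 N, if the wrist force passes 120 N, or if a joint passes its speed limit or range.

## Working session

There is one attempt and no reset: what is moved stays moved. The work goes in short steps, Python scripts to look and compute and a tool call to move; the robot and the scene stay as the last step left them, time stands still between calls to the robot, and variables do not carry over. Pictures are saved under pics/ and viewed, about 12 in all and at most 16, crops included, and the job is handed in when it is done.

Besides the shell and the picture viewer there is one more tool, called after "Call:" in YAML: its name, and indented under it one key for each argument. servo_tool: Moves the arm, as the interface text tells. Its arguments: {"type":"object","properties":{"targets":{"type":"array","items":{"type":"object","properties":{"xyz":{"type":"array","items":{"type":"number"}},"twist":{"type":"array","items":{"type":"number"}},"jaw":{"type":"number"}}}},"squeeze":{"type":"number"}},"required":["targets"]}

```bash
ls; mkdir -p pics
cat > h.py <<'E'
import numpy as np, cv2
from scipy.spatial.transform import Rotation as R
from workcell import env
def cam(n):
    c=env.read_camera(n); 
    q=c["attitude"]; q=np.array(q)
    c["R"]=R.from_quat([q[1],q[2],q[3],q[0]]).as_matrix() if q.size==4 else q
    return c
def cloud(c):
    h,w=c["depth"].shape; u,v=np.meshgrid(np.arange(w),np.arange(h)); d=c["depth"]
    p=np.stack([(u-c["cx"])/c["fx"]*d,(v-c["cy"])/c["fy"]*d,d],-1)
    P=p@c["R"].T+np.array(c["eye"]); P[d==0]=np.nan
    return P
def save(c,n): cv2.imwrite(f"pics/{n}.png",c["color"][:,:,::-1])
def st():
    s=env.get_state(); q=s["orientation"]; Rm=R.from_quat([q[1],q[2],q[3],q[0]]).as_matrix()
    return s,np.array(s["tcp_pos"]),Rm
E
python3 - <<'E'
from h import *
s,p,Rm=st(); print({k:np.round(v,3) for k,v in s.items()}); print(Rm.round(3))
for n in("top","side"):
    c=cam(n); print(n,c["fx"],c["cx"],c["cy"],c["eye"],c["attitude"]); np.savez(n,P=cloud(c),col=c["color"])
    save(c,n)
a=cv2.imread("pics/top.png");b=cv2.imread("pics/side.png")
E
```

```text
pics
{'clock': np.float64(0.0), 'joint_pos': array([-1.337,  0.314,  0.045,  1.304,  0.   ,  1.431]), 'qvel': array([0.   , 0.   , 0.001, 0.   , 0.   , 0.001]), 'tau': array([-0.0000e+00, -4.8063e+01,  2.9853e+01,  1.9000e-02, -0.0000e+00,
        0.0000e+00]), 'tcp_pos': array([ 0.21 , -0.535,  0.23 ]), 'orientation': array([-0.001,  0.826, -0.563, -0.001]), 'wrist_force': array([-0.29 ,  0.761,  0.91 ]), 'ft_torque': array([-0.06 , -0.053, -0.017]), 'finger_gap': np.float64(0.085)}
[[ 0.365 -0.931 -0.   ]
 [-0.931 -0.365  0.002]
 [-0.002 -0.    -1.   ]]
top 349.99283971951627 253.2948492726881 193.27840764384243 [ 0.38660201 -0.05373153  1.0471534 ] [ 0.06386318 -0.6982436   0.7099241  -0.06622042]
side 485.5243640482848 262.27360853579887 193.22885871109696 [0.05706219 0.69099634 0.94712464] [ 0.11029567 -0.25135017  0.88824633 -0.3683428 ]
```

View pics/top.png

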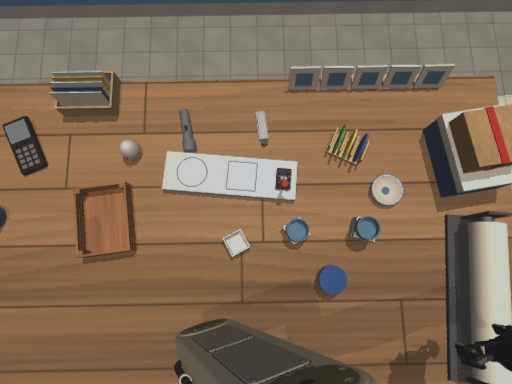

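View pics/side.png

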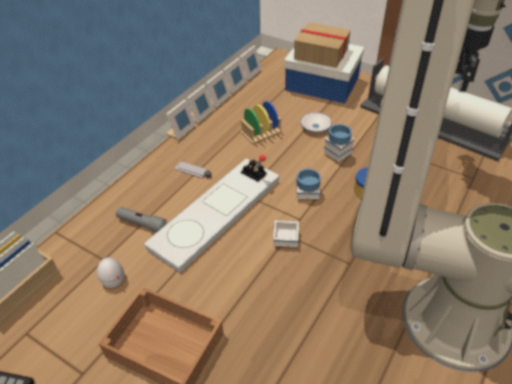

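The pictures show no tealights. square4 is alone at about (236,243) in the top view. There is a round-on-square pile at (297,230), a taller pile at (367,229), the stand at about (230,175) and the crate at about (104,220). Next I measure them from both clouds.

```bash
cat > m.py <<'E'
from h import *
T=np.load("top.npz");S=np.load("side.npz")
def win(Z,x,y,r=.05):
    P=Z["P"].reshape(-1,3);C=Z["col"].reshape(-1,3).astype(int)
    k=(abs(P[:,0]-x)<r)&(abs(P[:,1]-y)<r)&np.isfinite(P[:,2]); return P[k],C[k]
P=T["P"]
for n,(u,v) in dict(sq4=(236,243),A=(297,230),B=(367,229),pr=(192,172),ps=(241,177),ball=(285,184),crate=(104,220),tin=(333,280),trink=(387,190),shelf=(210,300)).items():
    print(n,P[v,u].round(3))
for n,(u,v) in dict(sq4=(236,243),A=(297,230),B=(367,229)).items():
    x,y=P[v,u][:2]
    for nm,Z in(("top",T),("side",S)):
        Q,C=win(Z,x,y,.06); k=Q[:,2]>.012; Q=Q[k];C=C[k]
        zt=np.percentile(Q[:,2],98); k=Q[:,2]>zt-.008; q=Q[k]
        rect=cv2.minAreaRect((q[:,:2]*1000).astype(np.float32)); (c,r)=cv2.minEnclosingCircle((q[:,:2]*1000).astype(np.float32))
        print(n,nm,"ztop",zt.round(4),len(q),"rect",np.round(rect[0],1),np.round(rect[1],1),round(rect[2],1),"circ",np.round(c,1),round(r,1),C[k].mean(0).round())
# stand
for nm,Z in(("top",T),("side",S)):
    Q=Z["P"].reshape(-1,3);C=Z["col"].reshape(-1,3).astype(int)
    sp=P[177,241]; k=(abs(Q[:,0]-sp[0])<.15)&(abs(Q[:,1]-sp[1])<.3)&(abs(Q[:,2]-.025)<.007)&(C.min(1)>150)
    q=(Q[k][:,:2]*1000).astype(np.float32); r=cv2.minAreaRect(q); print("stand",nm,Q[k][:,2].mean().round(4),r)
    k=(abs(Q[:,0]-sp[0])<.15)&(abs(Q[:,1]-sp[1])<.3)&(C[:,0]>150)&(C[:,1]<80)&(C[:,2]<90)&(Q[:,2]>.05)
    print("ball",Q[k].mean(0).round(4),Q[k][:,2].max().round(4),k.sum())
E
python3 m.py
```

```text
sq4 [ 0.432 -0.006  0.013]
A [ 0.465 -0.182  0.04 ]
B [ 0.462 -0.374  0.068]
pr [nan nan nan]
ps [ 0.627 -0.023  0.026]
ball [ 0.586 -0.146  0.11 ]
crate [0.507 0.389 0.004]
tin [ 0.325 -0.273  0.059]
trink [ 0.584 -0.464  0.008]
shelf [ 0.271  0.072 -0.006]
sq4 top ztop 0.0388 115 rect [432.6  -7.2] [60.2 60.3] 27.4 circ [432.9  -7.9] 40.4 [169. 167. 161.]
sq4 side ztop 0.0372 180 rect [431.7  -4.7] [60.  64.3] 28.0 circ [431.7  -3.3] 41.4 [182. 172. 160.]
A top ztop 0.0663 127 rect [ 464.  -181.3] [63.8 64.1] 32.2 circ [ 464.5 -181.7] 33.0 [ 90. 107. 119.]
A side ztop 0.0654 151 rect [ 463.1 -178.5] [61.5 65.7] 28.3 circ [ 465.1 -178.6] 34.9 [ 96. 112. 122.]
B top ztop 0.0942 145 rect [ 464.7 -370.8] [65.  63.1] 88.7 circ [ 465.  -371.9] 33.8 [ 86. 104. 116.]
B side ztop 0.0925 147 rect [ 463.6 -367.8] [63.1 70.4] 24.0 circ [ 462.9 -368.7] 37.1 [ 91. 106. 116.]
stand top 0.0251 ((669.2725830078125, 7.695098876953125), (397.73077392578125, 187.37319946289062), 84.43104553222656)
ball [ 0.5876 -0.145   0.1073] 0.1119 26
stand side 0.0249 ((673.6000366210938, 9.00335693359375), (401.8863220214844, 203.55787658691406), 84.06219482421875)
ball [ 0.5835 -0.1376  0.1042] 0.1088 19
```

```bash
cat >> h.py <<'E'
def go(x,y,z,yaw):
    "print shift/twist in tool axes to reach TCP x,y,z with tool-x world yaw (deg, mod 180), pointing down"
    s,p,Rm=st(); d=Rm.T@(np.array([x,y,z])-p); best=None
    for a in(yaw,yaw+180,yaw-180):
        a=np.radians(a); G=np.array([[np.cos(a),np.sin(a),0],[np.sin(a),-np.cos(a),0],[0,0,-1.]])
        w=R.from_matrix(Rm.T@G).as_rotvec()
        j6=s["joint_pos"][5]+w[2]+np.arctan2(y,x)-s["joint_pos"][0]
        if abs(j6)<2.9 and (best is None or abs(w[2])<abs(best[0][2])): best=(w,j6)
    print("xyz",d.round(4),"twist",best[0].round(3),"j6~",best[1].round(2),"rows",int(np.ceil(max(np.linalg.norm(d)/.0417,np.linalg.norm(best[0])/.125))))
E
cat > m2.py <<'E'
from h import *
T=np.load("top.npz");S=np.load("side.npz")
for nm,Z in(("top",T),("side",S)):
    P=Z["P"];C=Z["col"].astype(int)
    m=(abs(P[...,0]-.63)<.14)&(abs(P[...,1]-.01)<.25)&(abs(P[...,2]-.025)<.006)&(C.min(2)>110)
    n,l,s,_=cv2.connectedComponentsWithStats(m.astype(np.uint8)); i=1+s[1:,4].argmax()
    q=P[l==i][:,:2]; r=cv2.minAreaRect((q*1000).astype(np.float32)); print(nm,"stand",r,len(q))
    for n,(x,y) in dict(A=(.4645,-.181),B=(.4645,-.371),sq4=(.432,-.007)).items():
        Q=P.reshape(-1,3);c=C.reshape(-1,3); k=(np.hypot(Q[:,0]-x,Q[:,1]-y)<.055)&(Q[:,2]>.012)&(c.min(1)>80)&(c[:,2]-c[:,0]<15)
        q=(Q[k][:,:2]*1000).astype(np.float32); r=cv2.minAreaRect(q); print(n,nm,np.round(r[0],1),np.round(r[1],1),round(r[2],1),len(q))
# crate content: anything above floor
P=T["P"].reshape(-1,3); k=(abs(P[:,0]-.505)<.05)&(abs(P[:,1]-.389)<.04); print("crate floor max",np.nanmax(P[k][:,2]))
c=cv2.imread("pics/top.png"); cv2.imwrite("pics/topc.png",cv2.resize(c[140:290,150:420],None,fx=2.96,fy=2.96,interpolation=cv2.INTER_CUBIC))
E
python3 m2.py; python3 -c "
from h import *
go(.465,-.181,.16,30)"
```

```text
top stand ((635.058349609375, 10.96484375), (399.6383056640625, 119.96983337402344), 84.26102447509766) 4769
A top [ 464.5 -180.9] [63.4 64.2] 26.2 64
B top [ 465.  -373.6] [63.2 63.7] 76.2 69
sq4 top [432.9  -7.1] [59.7 60.4] 27.7 340
side stand ((634.7801513671875, 13.10870361328125), (402.5096130371094, 127.32321166992188), 83.72093200683594) 4881
A side [ 463.3 -178. ] [64.3 65.6] 30.4 252
B side [ 462.9 -370.9] [69.9 68. ] 76.3 471
sq4 side [431.7  -4.7] [60.  64.3] 28.0 492
crate floor max 0.010952653535104773
xyz [-0.2361 -0.3667  0.071 ] twist [-2.000e-03  1.000e-03 -1.721e+00] j6~ 0.68 rows 14
```

View pics/topc.png

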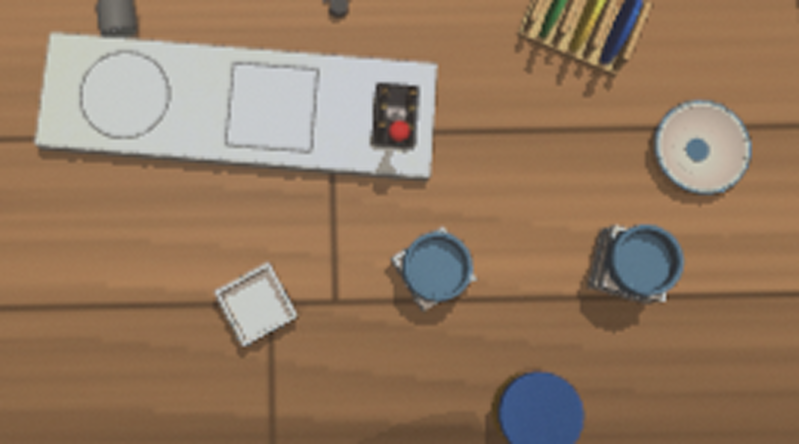

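The crop agrees: stand centre (0.635, 0.011), its y axis at about 84° and the panels where the text puts them. The heights show B as square, square, round and A as square, round, so the only optional piece present is square4. I start with round3.

```bash
python3 -c "
from h import *
go(.4645,-.180,.13,-58)"
```

```text
xyz [-0.2372 -0.3666  0.101 ] twist [-0.     0.002 -0.185] j6~ 2.21 rows 11
```

Call:
servo_tool:
  targets:
    - {"xyz":[-0.237,-0.367,0.101],"twist":[0,0.002,-0.185],"jaw":1}
    - {"xyz":[-0.237,-0.367,0.101],"twist":[0,0.002,-0.185],"jaw":1}
    - {"xyz":[-0.237,-0.367,0.101],"twist":[0,0.002,-0.185],"jaw":1}
    - {"xyz":[-0.237,-0.367,0.101],"twist":[0,0.002,-0.185],"jaw":1}
    - {"xyz":[-0.237,-0.367,0.101],"twist":[0,0.002,-0.185],"jaw":1}
    - {"xyz":[-0.237,-0.367,0.101],"twist":[0,0.002,-0.185],"jaw":1}
    - {"xyz":[-0.237,-0.367,0.101],"twist":[0,0.002,-0.185],"jaw":1}
    - {"xyz":[-0.237,-0.367,0.101],"twist":[0,0.002,-0.185],"jaw":1}
    - {"xyz":[-0.237,-0.367,0.101],"twist":[0,0.002,-0.185],"jaw":1}
    - {"xyz":[-0.237,-0.367,0.101],"twist":[0,0.002,-0.185],"jaw":1}
    - {"xyz":[-0.237,-0.367,0.101],"twist":[0,0.002,-0.185],"jaw":1}
    - {"xyz":[-0.237,-0.367,0.101],"twist":[0,0.002,-0.185],"jaw":1}

```text
clock: 1.1
tcp_pos: [0.4663, -0.1757, 0.1285]
orientation: [-0.0, 0.876, -0.482, -0.001]
wrist_force: [-0.5, -0.1, -0.2]
finger_gap: 0.0854
```

```bash
cat > w.py <<'E'
import sys
from h import *
c=cam("wrist"); P=cloud(c); np.savez("w",P=P,col=c["color"]); save(c,sys.argv[1]); s,p,Rm=st()
print("tcp",p.round(4),"eye",np.round(c["eye"],3),"gap",round(float(s["finger_gap"]),4),"F",np.round(s["wrist_force"],1),"t",round(float(s["clock"]),2))
def fit(x,y,zlo,zhi,r=.06):
    Q=P.reshape(-1,3); k=(np.hypot(Q[:,0]-x,Q[:,1]-y)<r)&(Q[:,2]>zlo)&(Q[:,2]<zhi); q=Q[k]
    if len(q)<10: print("few",len(q)); return
    a=(q[:,:2]*1000).astype(np.float32); rc=cv2.minAreaRect(a); ci=cv2.minEnclosingCircle(a)
    print("n",len(q),"zmed",np.median(q[:,2]).round(4),"rect",np.round(rc[0],1),np.round(rc[1],1),round(rc[2],1),"circ",np.round(ci[0],1),round(ci[1],1))
for a in sys.argv[2:]: fit(*map(float,a.split(",")))
E
python3 w.py w1 .4645,-.18,.056,.072 .4645,-.18,.02,.042
```

```text
tcp [ 0.4655 -0.1777  0.1291] eye [ 0.528 -0.135  0.272] gap 0.0851 F [-0.   0.2  0.6] t 1.15
n 1651 zmed 0.064 rect [ 462.4 -179.3] [64.9 65. ] 51.8 circ [ 462.3 -179.4] 33.0
n 2513 zmed 0.0411 rect [ 464.3 -178.8] [61.2 60.4] 31.3 circ [ 469.5 -175. ] 37.2
```

View pics/w1.png

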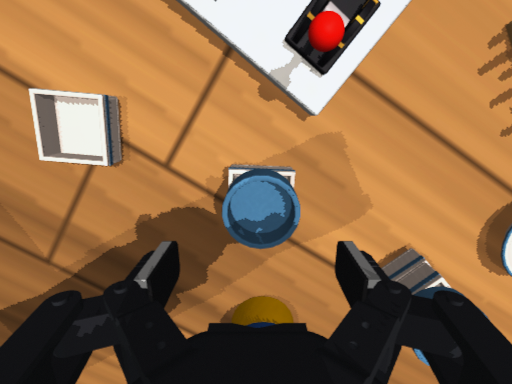

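The wrist view shows the round dish at pixel (261,207) on a square whose edge lines up with the jaws. The fingertips are at (165,250) and (350,250). I measure the tip height from the depth, then work out the descent.

Run:
```python
from h import *
Z=np.load("w.npz");P=Z["P"]; s,p,Rm=st()
for u0,u1 in((120,182),(335,400)):
    q=P[235:310,u0:u1].reshape(-1,3); q=q[q[:,2]>.115]; t=(q-p)@Rm; print(len(q),"tool z max",np.percentile(t[:,2],[50,90,98,100]).round(4),"x",np.percentile(t[:,0],[2,98]).round(3),"y",np.percentile(t[:,1],[2,98]).round(3))
go(.4625,-.1795,.034,-58.7)
```

```text
2930 tool z max [-0.0425 -0.0225 -0.0161 -0.0123] x [-0.058 -0.035] y [-0.018  0.008]
3095 tool z max [-0.0437 -0.0226 -0.0163 -0.0127] x [0.029 0.052] y [-0.018  0.008]
xyz [-0.      0.0034  0.0951] twist [0.001 0.    0.018] j6~ 2.23 rows 3
```

Call:
servo_tool:
  targets:
    - {"xyz":[0,0.003,0.04],"twist":[0,0,0.018],"jaw":1}
    - {"xyz":[0,0.003,0.07],"twist":[0,0,0.018],"jaw":1}
    - {"xyz":[0,0.003,0.1],"twist":[0,0,0.018],"jaw":1}
    - {"xyz":[0,0.003,0.1],"twist":[0,0,0.018],"jaw":1}
    - {"xyz":[0,0.003,0.1],"twist":[0,0,0.018],"jaw":0.5}
    - {"xyz":[0,0.003,0.1],"twist":[0,0,0.018],"jaw":0.5}
    - {"xyz":[0,0.003,0.1],"twist":[0,0,0.018],"jaw":0.5}
    - {"xyz":[0,0.003,0.1],"twist":[0,0,0.018],"jaw":0.5}
    - {"xyz":[0,0.003,0.1],"twist":[0,0,0.018],"jaw":0.5}
    - {"xyz":[0,0.003,0.1],"twist":[0,0,0.018],"jaw":0.5}
  squeeze: 40

```text
clock: 1.98
tcp_pos: [0.4637, -0.1833, 0.0317]
orientation: [0.001, 0.87, -0.493, 0.002]
wrist_force: [-0.9, -0.2, 5.3]
finger_gap: 0.0645
```

```bash
python3 -c "
from h import *
print(st()[0]['finger_gap'],st()[1]); go(.6468,.1260,.13,-58.7)"
```

```text
0.06453862384074292 [ 0.46368761 -0.18325737  0.03172283]
xyz [-0.1704 -0.3163 -0.0988] twist [-0.001 -0.005 -0.006] j6~ 2.79 rows 9
```

Call:
servo_tool:
  targets:
    - {"xyz":[0,0,-0.04],"twist":[0,0,0]}
    - {"xyz":[0,0,-0.08],"twist":[0,0,0]}
    - {"xyz":[0,0,-0.11],"twist":[0,0,0]}
    - {"xyz":[0,0,-0.11],"twist":[0,0,0]}

```text
schema error: expected keys xyz, twist, jaw
```

```bash
python3 -c "
from h import *
print(st()[0]['finger_gap'],st()[1]); go(.6468,.1260,.11,-30)"
```

```text
0.06453862384074292 [ 0.46368761 -0.18325737  0.03172283]
xyz [-0.1705 -0.3163 -0.0788] twist [ 0.    -0.005 -0.507] j6~ 2.29 rows 9
```

Call:
servo_tool:
  targets:
    - {"xyz":[0,0,-0.04],"twist":[0,0,0],"jaw":0.5}
    - {"xyz":[0,0,-0.08],"twist":[0,0,0],"jaw":0.5}
    - {"xyz":[0,0,-0.11],"twist":[0,0,0],"jaw":0.5}
    - {"xyz":[0,0,-0.11],"twist":[0,0,0],"jaw":0.5}
    - {"xyz":[0,0,-0.11],"twist":[0,0,0],"jaw":0.5}
    - {"xyz":[0,0,-0.11],"twist":[0,0,0],"jaw":0.5}

```text
clock: 2.48
tcp_pos: [0.4623, -0.1821, 0.1401]
orientation: [0.001, 0.87, -0.492, 0.001]
wrist_force: [0.1, 0.1, -2.5]
finger_gap: 0.0647
```

```bash
python3 -c "
from h import *
print(st()[0]['finger_gap'],st()[1]); go(.6468,.1260,.11,-30)"; python3 w.py w2 .464,-.182,.02,.045
```

```text
0.06472623909966335 [ 0.46227415 -0.18209616  0.14006191]
xyz [-0.1692 -0.3168  0.0296] twist [ 0.001 -0.002 -0.506] j6~ 2.29 rows 9
tcp [ 0.4617 -0.1818  0.1393] eye [ 0.525 -0.143  0.283] gap 0.0646 F [ 0.2  0.5 -0.9] t 2.53
n 809 zmed 0.0359 rect [ 471.8 -174.3] [40.2 60.3] 30.4 circ [ 473.4 -173.5] 35.1
```

View pics/w2.png

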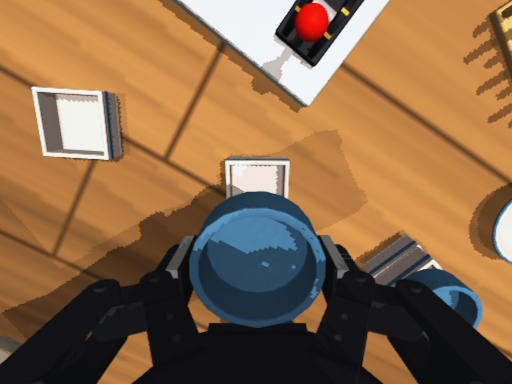

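The dish is held, and its square stays put underneath at (257,180). I measure the dish's offset in the jaws.

```bash
cat > held.py <<'E'
from h import *
import sys
def held(P,p,Rm):
    C=np.load("w.npz")["col"].astype(int)
    t=(P.reshape(-1,3)-p)@Rm; k=np.isfinite(t[:,2])&(np.hypot(t[:,0],t[:,1]-0.0)<.045)&(t[:,2]<-.024)&(t[:,2]>-.045)&(C.reshape(-1,3).max(1)>70)
    q=t[k]; z=np.percentile(q[:,2],3); q=q[q[:,2]<z+.006]
    a=(q[:,:2]*1000).astype(np.float32); r=cv2.minAreaRect(a); c=cv2.minEnclosingCircle(a)
    print("held rim tool z",z.round(4),"rect",np.round(r[0],1),np.round(r[1],1),round(r[2],1),"circ",np.round(c[0],1),round(c[1],1),len(q))
s,p,Rm=st(); held(np.load("w.npz")["P"],p,Rm)
E
python3 held.py
```

```text
held rim tool z -0.0418 rect [-1.2 -9.3] [75.3 22.8] 14.3 circ [ -0.9 -10.4] 38.8 289
```

Call:
servo_tool:
  targets:
    - {"xyz":[-0.169,-0.317,0.03],"twist":[0,0,-0.506],"jaw":0.5}
    - {"xyz":[-0.169,-0.317,0.03],"twist":[0,0,-0.506],"jaw":0.5}
    - {"xyz":[-0.169,-0.317,0.03],"twist":[0,0,-0.506],"jaw":0.5}
    - {"xyz":[-0.169,-0.317,0.03],"twist":[0,0,-0.506],"jaw":0.5}
    - {"xyz":[-0.169,-0.317,0.03],"twist":[0,0,-0.506],"jaw":0.5}
    - {"xyz":[-0.169,-0.317,0.03],"twist":[0,0,-0.506],"jaw":0.5}
    - {"xyz":[-0.169,-0.317,0.03],"twist":[0,0,-0.506],"jaw":0.5}
    - {"xyz":[-0.169,-0.317,0.03],"twist":[0,0,-0.506],"jaw":0.5}
    - {"xyz":[-0.169,-0.317,0.03],"twist":[0,0,-0.506],"jaw":0.5}
    - {"xyz":[-0.169,-0.317,0.03],"twist":[0,0,-0.506],"jaw":0.5}
    - {"xyz":[-0.169,-0.317,0.03],"twist":[0,0,-0.506],"jaw":0.5}
    - {"xyz":[-0.169,-0.317,0.03],"twist":[0,0,-0.506],"jaw":0.5}

```text
clock: 3.53
tcp_pos: [0.6458, 0.1254, 0.1079]
orientation: [0.002, 0.966, -0.259, -0.001]
wrist_force: [0.2, -0.2, -0.4]
finger_gap: 0.0646
```

```bash
python3 w.py w3; python3 held.py
```

```text
tcp [0.646  0.1248 0.1085] eye [0.682 0.191 0.251] gap 0.065 F [-0.2  0.5 -0.7] t 3.58
held rim tool z -0.0426 rect [ -2.  -10.5] [75.3 22.6] 14.3 circ [ -1.8 -11.2] 38.9 280
```

View pics/w3.png

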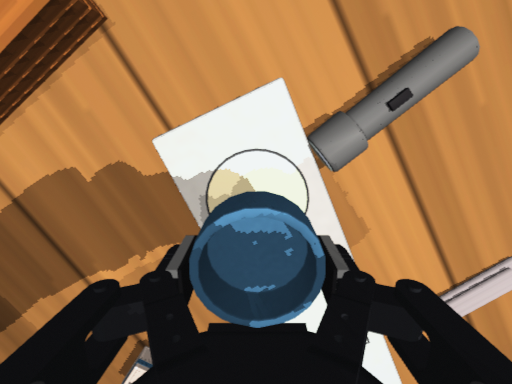

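The wrist view shows the held dish above the panel ring: arc top at (257,150), sides at (206,195) and (308,190). I fit the ring on z=0.025 with its known radius, and measure the held blue rim.

```bash
cat > held.py <<'E'
from h import *
def held(P,col,p,Rm,kind):
    C=col.reshape(-1,3).astype(int); t=(P.reshape(-1,3)-p)@Rm
    m=(C[:,2]-C[:,0]>30) if kind=="r" else ((C.min(1)>110)&(C.max(1)-C.min(1)<50))
    k=m&(np.hypot(t[:,0],t[:,1])<.05)&(t[:,2]<-.02)&(t[:,2]>-.05); q=t[k]
    z=np.percentile(q[:,2],3); q=q[q[:,2]<z+.005]; a=(q[:,:2]*1000).astype(np.float32); r=cv2.minAreaRect(a); c=cv2.minEnclosingCircle(a)
    print("held z",z.round(4),"rect",np.round(r[0],1),np.round(r[1],1),round(r[2],1),"circ",np.round(c[0],1),round(c[1],1),len(q))
import sys
Z=np.load("w.npz"); s,p,Rm=st(); held(Z["P"],Z["col"],p,Rm,sys.argv[1])
E
python3 held.py r
python3 - <<'E'
from h import *
from scipy.optimize import least_squares
Z=np.load("w.npz");P=Z["P"];C=cv2.cvtColor(Z["col"],cv2.COLOR_RGB2GRAY)
bh=cv2.morphologyEx(C,cv2.MORPH_BLACKHAT,np.ones((9,9)))
r=np.hypot(P[...,0]-.6468,P[...,1]-.126); m=(bh>40)&(abs(r-.044)<.006)&(abs(P[...,2]-.025)<.006); q=P[m][:,:2]
f=least_squares(lambda c:np.hypot(q[:,0]-c[0],q[:,1]-c[1])-c[2],[.6468,.126,.044],loss="soft_l1",f_scale=.001); print(f.x.round(4),len(q),P[m][:,2].mean())
f=least_squares(lambda c:np.hypot(q[:,0]-c[0],q[:,1]-c[1])-.044,[.6468,.126],loss="soft_l1",f_scale=.001); print(f.x.round(4))
E
```

```text
held z -0.0328 rect [-1.8 -3.4] [65.4 64.4] 49.1 circ [-1.2 -3.1] 33.4 4151
[0.6445 0.1265 0.045 ] 463 0.025833252093746737
[0.6451 0.1276]
```

```bash
python3 -c "
from h import *
go(.6448,.1240,.0285,-30)"
```

```text
xyz [-0.0006  0.001   0.08  ] twist [ 0.003  0.001 -0.001] j6~ 2.28 rows 2
```

Call:
servo_tool:
  targets:
    - {"xyz":[-0.001,0.001,0.04],"twist":[0.003,0,0],"jaw":0.5}
    - {"xyz":[-0.001,0.001,0.065],"twist":[0.003,0,0],"jaw":0.5}
    - {"xyz":[-0.001,0.001,0.075],"twist":[0.003,0,0],"jaw":0.5}
    - {"xyz":[-0.001,0.001,0.08],"twist":[0.003,0,0],"jaw":0.5}
    - {"xyz":[-0.001,0.001,0.08],"twist":[0.003,0,0],"jaw":0.5}
    - {"xyz":[-0.001,0.001,0.08],"twist":[0.003,0,0],"jaw":0.5}
    - {"xyz":[-0.001,0.001,0.08],"twist":[0.003,0,0],"jaw":0.5}

```text
clock: 4.17
tcp_pos: [0.647, 0.1246, 0.0312]
orientation: [-0.001, 0.966, -0.259, 0.002]
wrist_force: [0.5, 0.1, -0.7]
finger_gap: 0.0643
```

```bash
python3 -c "
from h import *
s,p,_=st();print(s['finger_gap'],p,s['wrist_force'])"
```

```text
0.06425027130511667 [0.64697071 0.12462356 0.03124747] [ 0.53640757  0.09047003 -0.74144812]
```

Call:
servo_tool:
  targets:
    - {"xyz":[-0.001,0,0.002],"twist":[0,0,0],"jaw":0.5}
    - {"xyz":[-0.001,0,0.003],"twist":[0,0,0],"jaw":0.5}
    - {"xyz":[-0.001,0,0.003],"twist":[0,0,0],"jaw":0.5}

```text
clock: 4.42
tcp_pos: [0.6462, 0.1256, 0.0288]
orientation: [-0.001, 0.966, -0.259, 0.002]
wrist_force: [-1.7, -1.4, 6.0]
finger_gap: 0.065
```

Contact at 6 N. I release, rise and check.

Call:
servo_tool:
  targets:
    - {"xyz":[0,0,0],"twist":[0,0,0],"jaw":1}
    - {"xyz":[0,0,0],"twist":[0,0,0],"jaw":1}
    - {"xyz":[0,0,0],"twist":[0,0,0],"jaw":1}
    - {"xyz":[0,0,0],"twist":[0,0,0],"jaw":1}
    - {"xyz":[0,0,-0.04],"twist":[0,0,0],"jaw":1}
    - {"xyz":[0,0,-0.08],"twist":[0,0,0],"jaw":1}
    - {"xyz":[0,0,-0.12],"twist":[0,0,0],"jaw":1}
    - {"xyz":[0,0,-0.12],"twist":[0,0,0],"jaw":1}
    - {"xyz":[0,0,-0.12],"twist":[0,0,0],"jaw":1}

```text
clock: 5.17
tcp_pos: [0.6472, 0.1259, 0.1504]
orientation: [-0.002, 0.966, -0.259, 0.004]
wrist_force: [-0.6, 0.3, -0.2]
finger_gap: 0.0856
```

```bash
python3 w.py w4 .646,.127,.052,.068
python3 - <<'E'
from h import *
from scipy.optimize import least_squares
Z=np.load("w.npz");P=Z["P"];C=cv2.cvtColor(Z["col"],cv2.COLOR_RGB2GRAY)
bh=cv2.morphologyEx(C,cv2.MORPH_BLACKHAT,np.ones((9,9)))
r=np.hypot(P[...,0]-.6468,P[...,1]-.126); m=(bh>40)&(abs(r-.044)<.006)&(abs(P[...,2]-.025)<.006); q=P[m][:,:2]
f=least_squares(lambda c:np.hypot(q[:,0]-c[0],q[:,1]-c[1])-.044,[.6468,.126],loss="soft_l1",f_scale=.001); print("ring",f.x.round(4),len(q))
go(.4645,-.372,.18,-101)
E
```

```text
tcp [0.6455 0.1257 0.1479] eye [0.682 0.191 0.294] gap 0.0857 F [-0.2  0.4 -1. ] t 5.22
n 1364 zmed 0.061 rect [646. 129.] [65.  64.6] 41.6 circ [646.  128.8] 32.8
ring [0.645  0.1272] 466
xyz [ 0.0924  0.5214 -0.0334] twist [-5.000e-03 -1.000e-03  1.239e+00] j6~ 2.66 rows 13
```

View pics/w4.png

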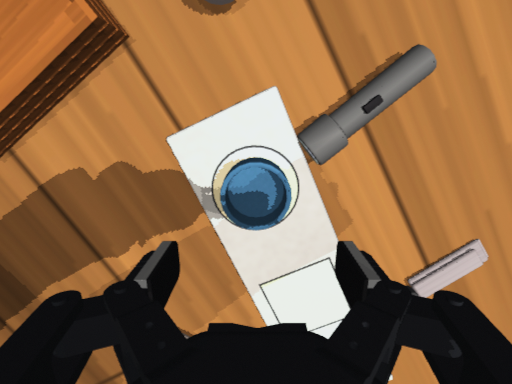

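The dish sits on the panel within about 2 mm. Next is round1 on pile B.

```bash
python3 -c "
from h import *
go(.4645,-.372,.16,-11)"
```

```text
xyz [ 0.0923  0.5215 -0.0134] twist [-0.003 -0.004 -0.332] j6~ 1.09 rows 13
```

Call:
servo_tool:
  targets:
    - {"xyz":[0.092,0.521,-0.013],"twist":[-0.003,-0.004,-0.332],"jaw":1}
    - {"xyz":[0.092,0.521,-0.013],"twist":[-0.003,-0.004,-0.332],"jaw":1}
    - {"xyz":[0.092,0.521,-0.013],"twist":[-0.003,-0.004,-0.332],"jaw":1}
    - {"xyz":[0.092,0.521,-0.013],"twist":[-0.003,-0.004,-0.332],"jaw":1}
    - {"xyz":[0.092,0.521,-0.013],"twist":[-0.003,-0.004,-0.332],"jaw":1}
    - {"xyz":[0.092,0.521,-0.013],"twist":[-0.003,-0.004,-0.332],"jaw":1}
    - {"xyz":[0.092,0.521,-0.013],"twist":[-0.003,-0.004,-0.332],"jaw":1}
    - {"xyz":[0.092,0.521,-0.013],"twist":[-0.003,-0.004,-0.332],"jaw":1}
    - {"xyz":[0.092,0.521,-0.013],"twist":[-0.003,-0.004,-0.332],"jaw":1}
    - {"xyz":[0.092,0.521,-0.013],"twist":[-0.003,-0.004,-0.332],"jaw":1}
    - {"xyz":[0.092,0.521,-0.013],"twist":[-0.003,-0.004,-0.332],"jaw":1}
    - {"xyz":[0.092,0.521,-0.013],"twist":[-0.003,-0.004,-0.332],"jaw":1}

```text
clock: 6.22
tcp_pos: [0.4722, -0.3435, 0.1561]
orientation: [-0.001, 0.995, -0.096, -0.003]
wrist_force: [0.8, -0.3, -0.1]
finger_gap: 0.0853
```

Call:
servo_tool:
  targets:
    - {"xyz":[0.002,0.031,-0.001],"twist":[0,0,0],"jaw":1}
    - {"xyz":[0.002,0.031,-0.001],"twist":[0,0,0],"jaw":1}
    - {"xyz":[0.002,0.031,-0.001],"twist":[0,0,0],"jaw":1}

```text
clock: 6.47
tcp_pos: [0.4687, -0.3744, 0.1569]
orientation: [-0.001, 0.995, -0.098, -0.003]
wrist_force: [-0.4, 0.7, -0.2]
finger_gap: 0.0854
```

```bash
python3 w.py w5 .4645,-.372,.084,.1 .4645,-.372,.05,.075 ; python3 -c "
from h import *
go(.4645,-.372,.16,-11)"
```

```text
tcp [ 0.4691 -0.373   0.1571] eye [ 0.483 -0.301  0.3  ] gap 0.0852 F [0.9 1.  0.5] t 6.52
n 1662 zmed 0.0919 rect [ 462.7 -370.1] [65.  65.3] 81.9 circ [ 462.3 -370.3] 33.1
n 3197 zmed 0.0694 rect [ 462.6 -368.3] [61.7 60. ] 76.1 circ [ 463.9 -362.5] 36.9
xyz [-0.0047 -0.0001 -0.0028] twist [-0.002  0.005 -0.002] j6~ 1.09 rows 1
```

View pics/w5.png

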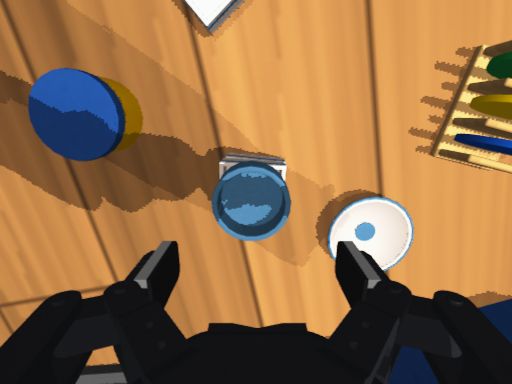

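```bash
python3 -c "
from h import *
go(.4630,-.3705,.058,-14)"
```

```text
xyz [-0.006  -0.0011  0.0992] twist [-0.001  0.005  0.051] j6~ 1.14 rows 3
```

Call:
servo_tool:
  targets:
    - {"xyz":[-0.006,-0.001,0.03],"twist":[0,0.004,0.05],"jaw":1}
    - {"xyz":[-0.006,-0.001,0.06],"twist":[0,0.004,0.05],"jaw":1}
    - {"xyz":[-0.006,-0.001,0.09],"twist":[0,0.004,0.05],"jaw":1}
    - {"xyz":[-0.006,-0.001,0.099],"twist":[0,0.004,0.05],"jaw":1}
    - {"xyz":[-0.006,-0.001,0.099],"twist":[0,0.004,0.05],"jaw":1}
    - {"xyz":[-0.006,-0.001,0.099],"twist":[0,0.004,0.05],"jaw":0.5}
    - {"xyz":[-0.006,-0.001,0.099],"twist":[0,0.004,0.05],"jaw":0.5}
    - {"xyz":[-0.006,-0.001,0.099],"twist":[0,0.004,0.05],"jaw":0.5}
    - {"xyz":[-0.006,-0.001,0.099],"twist":[0,0.004,0.05],"jaw":0.5}
    - {"xyz":[-0.006,-0.001,0.099],"twist":[0,0.004,0.05],"jaw":0.5}
    - {"xyz":[-0.006,-0.001,0.099],"twist":[0,0.004,0.05],"jaw":0.5}

```text
clock: 7.43
tcp_pos: [0.4655, -0.3723, 0.0623]
orientation: [0.002, 0.993, -0.121, 0.002]
wrist_force: [0.3, 0.8, 6.1]
finger_gap: 0.0668
```

Call:
servo_tool:
  targets:
    - {"xyz":[0,0,-0.03],"twist":[0,0,0],"jaw":0.5}
    - {"xyz":[0,0,-0.06],"twist":[0,0,0],"jaw":0.5}
    - {"xyz":[0,0,-0.09],"twist":[0,0,0],"jaw":0.5}
    - {"xyz":[0,0,-0.1],"twist":[0,0,0],"jaw":0.5}
    - {"xyz":[0,0,-0.1],"twist":[0,0,0],"jaw":0.5}
    - {"xyz":[0,0,-0.1],"twist":[0,0,0],"jaw":0.5}

```text
clock: 7.93
tcp_pos: [0.4644, -0.3715, 0.1602]
orientation: [0.001, 0.993, -0.121, 0.001]
wrist_force: [0.3, 0.5, -0.9]
finger_gap: 0.0666
```

```bash
python3 w.py w6 .4630,-.37,.05,.075 ; python3 held.py r; python3 -c "
from h import *
go(.6455,.126,.16,-14)"
```

```text
tcp [ 0.4637 -0.3708  0.159 ] eye [ 0.481 -0.298  0.303] gap 0.0665 F [-0.2 -0.2 -1.6] t 7.98
n 826 zmed 0.0639 rect [ 464.8 -360.2] [38.6 60.1] 75.5 circ [ 465.  -359.4] 35.0
held z -0.0321 rect [-0.2  0.2] [66.1 65.2] 34.6 circ [ 6.4 -1.7] 39.6 4106
xyz [ 0.0574 -0.5259 -0.0011] twist [ 0.    -0.     0.002] j6~ 2.01 rows 13
```

Call:
servo_tool:
  targets:
    - {"xyz":[0.057,-0.526,-0.001],"twist":[0,0,0],"jaw":0.5}
    - {"xyz":[0.057,-0.526,-0.001],"twist":[0,0,0],"jaw":0.5}
    - {"xyz":[0.057,-0.526,-0.001],"twist":[0,0,0],"jaw":0.5}
    - {"xyz":[0.057,-0.526,-0.001],"twist":[0,0,0],"jaw":0.5}
    - {"xyz":[0.057,-0.526,-0.001],"twist":[0,0,0],"jaw":0.5}
    - {"xyz":[0.057,-0.526,-0.001],"twist":[0,0,0],"jaw":0.5}
    - {"xyz":[0.057,-0.526,-0.001],"twist":[0,0,0],"jaw":0.5}
    - {"xyz":[0.057,-0.526,-0.001],"twist":[0,0,0],"jaw":0.5}
    - {"xyz":[0.057,-0.526,-0.001],"twist":[0,0,0],"jaw":0.5}
    - {"xyz":[0.057,-0.526,-0.001],"twist":[0,0,0],"jaw":0.5}
    - {"xyz":[0.057,-0.526,-0.001],"twist":[0,0,0],"jaw":0.5}
    - {"xyz":[0.057,-0.526,-0.001],"twist":[0,0,0],"jaw":0.5}

```text
clock: 8.98
tcp_pos: [0.6346, 0.1005, 0.158]
orientation: [0.001, 0.993, -0.121, -0.001]
wrist_force: [0.9, -0.5, -0.6]
finger_gap: 0.0665
```

Call:
servo_tool:
  targets:
    - {"xyz":[0.003,-0.027,0.03],"twist":[0,0,0],"jaw":0.5}
    - {"xyz":[0.003,-0.027,0.05],"twist":[0,0,0],"jaw":0.5}
    - {"xyz":[0.003,-0.027,0.05],"twist":[0,0,0],"jaw":0.5}
    - {"xyz":[0.003,-0.027,0.05],"twist":[0,0,0],"jaw":0.5}

```text
clock: 9.32
tcp_pos: [0.6423, 0.1239, 0.1071]
orientation: [0.002, 0.993, -0.12, -0.003]
wrist_force: [-0.6, 0.9, -0.7]
finger_gap: 0.0662
```

```bash
python3 w.py w7 .646,.127,.056,.066; python3 held.py r
```

```text
tcp [0.6438 0.1233 0.1093] eye [0.66  0.197 0.25 ] gap 0.0666 F [ 0.4  0.1 -0.7] t 9.37
n 924 zmed 0.0612 rect [651.1 143.2] [35.  65.5] 70.1 circ [646.5 130.4] 32.7
held z -0.0288 rect [-2.8 -0.8] [64.8 64.7] 73.5 circ [-2.3 -0.5] 33.2 3896
```

View pics/w7.png

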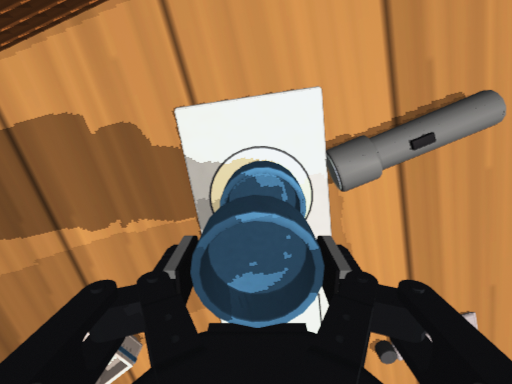

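Call:
servo_tool:
  targets:
    - {"xyz":[0.003,-0.005,0],"twist":[0,0,0],"jaw":0.5}
    - {"xyz":[0.003,-0.005,0.02],"twist":[0,0,0],"jaw":0.5}
    - {"xyz":[0.003,-0.005,0.035],"twist":[0,0,0],"jaw":0.5}
    - {"xyz":[0.003,-0.005,0.042],"twist":[0,0,0],"jaw":0.5}
    - {"xyz":[0.003,-0.005,0.046],"twist":[0,0,0],"jaw":0.5}
    - {"xyz":[0.003,-0.005,0.046],"twist":[0,0,0],"jaw":0.5}

```text
clock: 9.87
tcp_pos: [0.6495, 0.1272, 0.065]
orientation: [0.001, 0.993, -0.121, 0.001]
wrist_force: [-0.7, -0.1, -1.7]
finger_gap: 0.0666
```

Call:
servo_tool:
  targets:
    - {"xyz":[0,0,0.002],"twist":[0,0,0],"jaw":0.5}
    - {"xyz":[0,0,0.003],"twist":[0,0,0],"jaw":0.5}
    - {"xyz":[0,0,0.003],"twist":[0,0,0],"jaw":0.5}

```text
clock: 10.12
tcp_pos: [0.6498, 0.1278, 0.0626]
orientation: [0.001, 0.993, -0.121, 0.001]
wrist_force: [-0.3, -0.8, -0.3]
finger_gap: 0.0667
```

Call:
servo_tool:
  targets:
    - {"xyz":[0,0,0.002],"twist":[0,0,0],"jaw":0.5}
    - {"xyz":[0,0,0.003],"twist":[0,0,0],"jaw":0.5}
    - {"xyz":[0,0,0.003],"twist":[0,0,0],"jaw":0.5}

```text
clock: 10.37
tcp_pos: [0.6496, 0.128, 0.0593]
orientation: [0.001, 0.993, -0.121, 0.001]
wrist_force: [-0.2, -0.3, 0.7]
finger_gap: 0.0665
```

Call:
servo_tool:
  targets:
    - {"xyz":[0,0,0.001],"twist":[0,0,0],"jaw":0.5}
    - {"xyz":[0,0,0.002],"twist":[0,0,0],"jaw":0.5}
    - {"xyz":[0,0,0.002],"twist":[0,0,0],"jaw":0.5}

```text
clock: 10.62
tcp_pos: [0.6497, 0.128, 0.0592]
orientation: [0.001, 0.993, -0.121, 0.002]
wrist_force: [-3.9, -1.1, 11.9]
finger_gap: 0.0666
```

Call:
servo_tool:
  targets:
    - {"xyz":[0,0,-0.001],"twist":[0,0,0],"jaw":1}
    - {"xyz":[0,0,-0.001],"twist":[0,0,0],"jaw":1}
    - {"xyz":[0,0,-0.001],"twist":[0,0,0],"jaw":1}
    - {"xyz":[0,0,-0.001],"twist":[0,0,0],"jaw":1}
    - {"xyz":[0,0,-0.001],"twist":[0,0,0],"jaw":1}
    - {"xyz":[0,0,-0.04],"twist":[0,0,0],"jaw":1}
    - {"xyz":[0,0,-0.08],"twist":[0,0,0],"jaw":1}
    - {"xyz":[0,0,-0.11],"twist":[0,0,0],"jaw":1}
    - {"xyz":[0,0,-0.11],"twist":[0,0,0],"jaw":1}
    - {"xyz":[0,0,-0.11],"twist":[0,0,0],"jaw":1}

```text
clock: 11.45
tcp_pos: [0.6509, 0.1282, 0.1695]
orientation: [0.0, 0.993, -0.121, 0.003]
wrist_force: [-0.9, -0.1, -0.6]
finger_gap: 0.0858
```

```bash
python3 w.py w8 .646,.127,.08,.096  .646,.127,.03,.066
python3 - <<'E'
from h import *
from scipy.optimize import least_squares
Z=np.load("w.npz");P=Z["P"];C=cv2.cvtColor(Z["col"],cv2.COLOR_RGB2GRAY)
bh=cv2.morphologyEx(C,cv2.MORPH_BLACKHAT,np.ones((9,9)))
r=np.hypot(P[...,0]-.6468,P[...,1]-.126); m=(bh>40)&(abs(r-.044)<.006)&(abs(P[...,2]-.025)<.006); q=P[m][:,:2]
f=least_squares(lambda c:np.hypot(q[:,0]-c[0],q[:,1]-c[1])-.044,[.6468,.126],loss="soft_l1",f_scale=.001); print("ring",f.x.round(4),len(q))
# square panel as seen
c=cam("top"); np.savez("top",P=cloud(c),col=c["color"]); save(c,"top2")
c=cam("side"); np.savez("side",P=cloud(c),col=c["color"]); save(c,"side2")
for nm in("top","side"):
    Q=np.load(nm+".npz");p=Q["P"].reshape(-1,3);C=Q["col"].reshape(-1,3).astype(int); k=(np.hypot(p[:,0]-.646,p[:,1]-.127)<.05)&(p[:,2]>.08)&(p[:,2]<.1)&(C[:,2]-C[:,0]>15); print(nm,k.sum(),np.median(p[k],0).round(3),cv2.minEnclosingCircle((p[k][:,:2]*1000).astype(np.float32)))
go(.463,-.370,.14,-14)
E
```

```text
tcp [0.6496 0.1281 0.1673] eye [0.667 0.201 0.313] gap 0.0854 F [ 0.2 -1.3 -0.1] t 11.5
n 1480 zmed 0.0889 rect [648.2 128.6] [65.4 64.6] 79.5 circ [648.2 128.4] 33.0
n 809 zmed 0.0655 rect [649.2 131.9] [59.1 60.5] 11.3 circ [647.1 132.7] 31.9
ring [0.6446 0.1277] 349
top 84 [0.648 0.117 0.089] ((649.5232543945312, 125.9748764038086), 32.493812561035156)
side 194 [0.643 0.137 0.086] ((648.0326538085938, 131.5428924560547), 33.23270797729492)
xyz [-0.0604  0.5278  0.0262] twist [0.002 0.001 0.002] j6~ 1.14 rows 13
```

The round stack is nested: its rim is at 0.089 as expected, about 3 mm off the ring centre. Next is square2.

Call:
servo_tool:
  targets:
    - {"xyz":[-0.06,0.528,0.0],"twist":[0.002,0,0],"jaw":1}
    - {"xyz":[-0.06,0.528,0.0],"twist":[0.002,0,0],"jaw":1}
    - {"xyz":[-0.06,0.528,0.0],"twist":[0.002,0,0],"jaw":1}
    - {"xyz":[-0.06,0.528,0.0],"twist":[0.002,0,0],"jaw":1}
    - {"xyz":[-0.06,0.528,0.0],"twist":[0.002,0,0],"jaw":1}
    - {"xyz":[-0.06,0.528,0.0],"twist":[0.002,0,0],"jaw":1}
    - {"xyz":[-0.06,0.528,0.0],"twist":[0.002,0,0],"jaw":1}
    - {"xyz":[-0.06,0.528,0.0],"twist":[0.002,0,0],"jaw":1}
    - {"xyz":[-0.06,0.528,0.0],"twist":[0.002,0,0],"jaw":1}
    - {"xyz":[-0.06,0.528,0.0],"twist":[0.002,0,0],"jaw":1}
    - {"xyz":[-0.06,0.528,0.0],"twist":[0.002,0,0],"jaw":1}
    - {"xyz":[-0.06,0.528,0.0],"twist":[0.002,0,0],"jaw":1}

```text
clock: 12.6
tcp_pos: [0.4734, -0.3417, 0.1654]
orientation: [-0.001, 0.993, -0.121, -0.0]
wrist_force: [1.0, -0.0, -0.3]
finger_gap: 0.0851
```

Call:
servo_tool:
  targets:
    - {"xyz":[-0.003,0.028,0.03],"twist":[0,0,0],"jaw":1}
    - {"xyz":[-0.003,0.028,0.03],"twist":[0,0,0],"jaw":1}
    - {"xyz":[-0.003,0.028,0.03],"twist":[0,0,0],"jaw":1}
    - {"xyz":[-0.003,0.028,0.03],"twist":[0,0,0],"jaw":1}

```text
clock: 12.93
tcp_pos: [0.4649, -0.3662, 0.1358]
orientation: [-0.002, 0.993, -0.121, -0.0]
wrist_force: [0.1, -0.4, 0.2]
finger_gap: 0.0855
```

```bash
python3 w.py w9 .4630,-.37,.058,.07; python3 -c "
from h import *
go(.463,-.370,.031,-14)"
```

```text
tcp [ 0.4657 -0.3661  0.1367] eye [ 0.482 -0.294  0.279] gap 0.0855 F [ 0.2 -0.4  0.2] t 12.98
n 1509 zmed 0.064 rect [ 462.1 -371.2] [61.  60.2] 75.1 circ [ 462.6 -370.5] 41.6
xyz [-0.0017  0.0046  0.1057] twist [-0.002 -0.     0.003] j6~ 1.14 rows 3
```

Call:
servo_tool:
  targets:
    - {"xyz":[-0.002,0.006,0.035],"twist":[-0.002,0,0.015],"jaw":1}
    - {"xyz":[-0.002,0.006,0.07],"twist":[-0.002,0,0.015],"jaw":1}
    - {"xyz":[-0.002,0.006,0.1],"twist":[-0.002,0,0.015],"jaw":1}
    - {"xyz":[-0.002,0.006,0.103],"twist":[-0.002,0,0.015],"jaw":1}
    - {"xyz":[-0.002,0.006,0.103],"twist":[-0.002,0,0.015],"jaw":1}
    - {"xyz":[-0.002,0.006,0.103],"twist":[-0.002,0,0.015],"jaw":0.5}
    - {"xyz":[-0.002,0.006,0.103],"twist":[-0.002,0,0.015],"jaw":0.5}
    - {"xyz":[-0.002,0.006,0.103],"twist":[-0.002,0,0.015],"jaw":0.5}
    - {"xyz":[-0.002,0.006,0.103],"twist":[-0.002,0,0.015],"jaw":0.5}
    - {"xyz":[-0.002,0.006,0.103],"twist":[-0.002,0,0.015],"jaw":0.5}
    - {"xyz":[-0.002,0.006,0.103],"twist":[-0.002,0,0.015],"jaw":0.5}
    - {"xyz":[-0.002,0.006,0.103],"twist":[-0.002,0,0.015],"jaw":0.5}

```text
clock: 13.98
tcp_pos: [0.4643, -0.3738, 0.0372]
orientation: [0.002, 0.992, -0.128, 0.003]
wrist_force: [0.4, 2.0, 7.0]
finger_gap: 0.0591
```

Call:
servo_tool:
  targets:
    - {"xyz":[0,0,-0.02],"twist":[0,0,0],"jaw":0.5}
    - {"xyz":[0,0,-0.06],"twist":[0,0,0],"jaw":0.5}
    - {"xyz":[0,0,-0.1],"twist":[0,0,0],"jaw":0.5}
    - {"xyz":[0,0,-0.115],"twist":[0,0,0],"jaw":0.5}
    - {"xyz":[0,0,-0.115],"twist":[0,0,0],"jaw":0.5}
    - {"xyz":[0,0,-0.115],"twist":[0,0,0],"jaw":0.5}

```text
clock: 14.48
tcp_pos: [0.4632, -0.3733, 0.1515]
orientation: [0.002, 0.992, -0.128, 0.003]
wrist_force: [-0.0, 0.4, -1.6]
finger_gap: 0.0593
```

```bash
python3 w.py w10 .4630,-.37,.02,.05 ; python3 held.py s; python3 -c "
from h import *
go(.6314,-.0233,.13,-5.9)"
```

```text
tcp [ 0.4624 -0.3723  0.1496] eye [ 0.48  -0.3    0.294] gap 0.059 F [-0.4  0.5 -0.8] t 14.53
n 733 zmed 0.0359 rect [ 465.7 -361.2] [40.6 59.6] 73.9 circ [ 465.9 -359.4] 34.8
held z -0.0304 rect [-0.3 -1. ] [60.6 68.8] 90.0 circ [ 0. -1.] 41.8 3142
xyz [ 0.0747 -0.3806  0.0192] twist [ 0.002 -0.002 -0.154] j6~ 1.64 rows 10
```

View pics/w10.png

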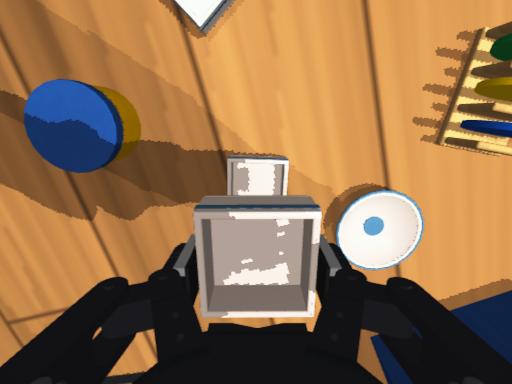

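Call:
servo_tool:
  targets:
    - {"xyz":[0.075,-0.381,0],"twist":[0.002,-0.002,-0.154],"jaw":0.5}
    - {"xyz":[0.075,-0.381,0],"twist":[0.002,-0.002,-0.154],"jaw":0.5}
    - {"xyz":[0.075,-0.381,0],"twist":[0.002,-0.002,-0.154],"jaw":0.5}
    - {"xyz":[0.075,-0.381,0],"twist":[0.002,-0.002,-0.154],"jaw":0.5}
    - {"xyz":[0.075,-0.381,0],"twist":[0.002,-0.002,-0.154],"jaw":0.5}
    - {"xyz":[0.075,-0.381,0],"twist":[0.002,-0.002,-0.154],"jaw":0.5}
    - {"xyz":[0.075,-0.381,0],"twist":[0.002,-0.002,-0.154],"jaw":0.5}
    - {"xyz":[0.075,-0.381,0],"twist":[0.002,-0.002,-0.154],"jaw":0.5}
    - {"xyz":[0.075,-0.381,0],"twist":[0.002,-0.002,-0.154],"jaw":0.5}
    - {"xyz":[0.075,-0.381,0],"twist":[0.002,-0.002,-0.154],"jaw":0.5}
    - {"xyz":[0.075,-0.381,0],"twist":[0.002,-0.002,-0.154],"jaw":0.5}

```text
clock: 15.45
tcp_pos: [0.6317, -0.019, 0.1466]
orientation: [-0.001, 0.999, -0.049, -0.002]
wrist_force: [0.3, -0.6, -0.6]
finger_gap: 0.0591
```

```bash
python3 w.py w11; python3 held.py s
cat > panel.py <<'E'
from h import *
from scipy.optimize import least_squares
# square panel outline (84 mm) on z=.025 from wrist picture: fit centre and yaw to dark line pixels
Z=np.load("w.npz");P=Z["P"];C=cv2.cvtColor(Z["col"],cv2.COLOR_RGB2GRAY)
bh=cv2.morphologyEx(C,cv2.MORPH_BLACKHAT,np.ones((9,9)))
def loc(q,c):
    a=c[2]; d=q-c[:2]; return np.stack([d[:,0]*np.cos(a)+d[:,1]*np.sin(a),-d[:,0]*np.sin(a)+d[:,1]*np.cos(a)],1)
c=np.array([.6314,-.0233,np.radians(-5.9)])
for tol in(.008,.004,.002):
    m=(bh>35)&(abs(P[...,2]-.025)<.005); q=P[m][:,:2]; e=abs(abs(loc(q,c)).max(1)-.042); q=q[e<tol]
    c=least_squares(lambda c:abs(loc(q,c)).max(1)-.042,c,loss="soft_l1",f_scale=.001).x
l=loc(q,c); print("panel",c[:2].round(4),np.degrees(c[2]).round(2),len(q),"edges +x -x +y -y",[(l[:,0]>.04).sum(),(l[:,0]<-.04).sum(),(l[:,1]>.04).sum(),(l[:,1]<-.04).sum()])
E
python3 panel.py
```

```text
tcp [ 0.6309 -0.0211  0.1467] eye [0.638 0.056 0.29 ] gap 0.0592 F [-0.7 -0.3 -0.4] t 15.5
held z -0.0281 rect [-0.4 -3.3] [61.6 68. ] 89.2 circ [-0.6 -4.2] 41.3 2929
panel [ 0.6295 -0.0214] -6.16 381 edges +x -x +y -y [np.int64(97), np.int64(93), np.int64(212), np.int64(0)]
```

Call:
servo_tool:
  targets:
    - {"xyz":[0,0.003,0.03],"twist":[0,0,0.007],"jaw":0.5}
    - {"xyz":[0,0.003,0.06],"twist":[0,0,0.007],"jaw":0.5}
    - {"xyz":[0,0.003,0.09],"twist":[0,0,0.007],"jaw":0.5}
    - {"xyz":[0,0.003,0.105],"twist":[0,0,0.007],"jaw":0.5}
    - {"xyz":[0,0.003,0.111],"twist":[0,0,0.007],"jaw":0.5}
    - {"xyz":[0,0.003,0.111],"twist":[0,0,0.007],"jaw":0.5}

```text
clock: 16.0
tcp_pos: [0.6287, -0.0272, 0.0362]
orientation: [-0.0, 0.998, -0.056, -0.003]
wrist_force: [0.3, 0.1, -0.8]
finger_gap: 0.0594
```

Call:
servo_tool:
  targets:
    - {"xyz":[0,0,0.001],"twist":[0,0,0],"jaw":0.5}
    - {"xyz":[0,0,0.002],"twist":[0,0,0],"jaw":0.5}
    - {"xyz":[0,0,0.002],"twist":[0,0,0],"jaw":0.5}

```text
clock: 16.25
tcp_pos: [0.6319, -0.0266, 0.0366]
orientation: [-0.0, 0.998, -0.055, 0.001]
wrist_force: [-0.5, -1.0, -0.5]
finger_gap: 0.0591
```

Call:
servo_tool:
  targets:
    - {"xyz":[0,-0.003,0.001],"twist":[0,0,0],"jaw":0.5}
    - {"xyz":[0,-0.003,0.002],"twist":[0,0,0],"jaw":0.5}
    - {"xyz":[0,-0.003,0.003],"twist":[0,0,0],"jaw":0.5}
    - {"xyz":[0,-0.003,0.003],"twist":[0,0,0],"jaw":0.5}

```text
clock: 16.58
tcp_pos: [0.6322, -0.0225, 0.0342]
orientation: [-0.0, 0.999, -0.055, 0.001]
wrist_force: [-1.5, 0.6, 5.4]
finger_gap: 0.0592
```

Contact. I release, rise and check the fit against the panel outline.

Call:
servo_tool:
  targets:
    - {"xyz":[0,0,0],"twist":[0,0,0],"jaw":1}
    - {"xyz":[0,0,0],"twist":[0,0,0],"jaw":1}
    - {"xyz":[0,0,0],"twist":[0,0,0],"jaw":1}
    - {"xyz":[0,0,0],"twist":[0,0,0],"jaw":1}
    - {"xyz":[0,0,0],"twist":[0,0,0],"jaw":1}
    - {"xyz":[0,0,-0.04],"twist":[0,0,0],"jaw":1}
    - {"xyz":[0,0,-0.08],"twist":[0,0,0],"jaw":1}
    - {"xyz":[0,0,-0.12],"twist":[0,0,0],"jaw":1}
    - {"xyz":[0,0,-0.12],"twist":[0,0,0],"jaw":1}
    - {"xyz":[0,0,-0.12],"twist":[0,0,0],"jaw":1}

```text
clock: 17.42
tcp_pos: [0.6341, -0.0233, 0.1565]
orientation: [-0.0, 0.998, -0.055, 0.003]
wrist_force: [0.3, -0.4, -0.5]
finger_gap: 0.0848
```

```bash
python3 w.py w12 .6303,-.0222,.056,.066; python3 panel.py;  python3 -c "
from h import *
go(.463,-.370,.13,-15)"
```

```text
tcp [ 0.6325 -0.0231  0.154 ] eye [0.64  0.052 0.3  ] gap 0.0853 F [-0.6 -0.1 -1.2] t 17.47
n 1248 zmed 0.0611 rect [630.9 -20.4] [60.5 60. ] 83.7 circ [630.9 -20.2] 42.0
panel [ 0.6301 -0.0221] -5.52 601 edges +x -x +y -y [np.int64(193), np.int64(153), np.int64(232), np.int64(65)]
xyz [-0.1304  0.3635  0.0235] twist [-0.001 -0.002  0.152] j6~ 1.16 rows 10
```

Call:
servo_tool:
  targets:
    - {"xyz":[-0.13,0.364,0],"twist":[-0.001,-0.002,0.152],"jaw":1}
    - {"xyz":[-0.13,0.364,0],"twist":[-0.001,-0.002,0.152],"jaw":1}
    - {"xyz":[-0.13,0.364,0],"twist":[-0.001,-0.002,0.152],"jaw":1}
    - {"xyz":[-0.13,0.364,0],"twist":[-0.001,-0.002,0.152],"jaw":1}
    - {"xyz":[-0.13,0.364,0],"twist":[-0.001,-0.002,0.152],"jaw":1}
    - {"xyz":[-0.13,0.364,0],"twist":[-0.001,-0.002,0.152],"jaw":1}
    - {"xyz":[-0.13,0.364,0],"twist":[-0.001,-0.002,0.152],"jaw":1}
    - {"xyz":[-0.13,0.364,0],"twist":[-0.001,-0.002,0.152],"jaw":1}
    - {"xyz":[-0.13,0.364,0.02],"twist":[-0.001,-0.002,0.152],"jaw":1}
    - {"xyz":[-0.13,0.364,0.04],"twist":[-0.001,-0.002,0.152],"jaw":1}
    - {"xyz":[-0.13,0.364,0.04],"twist":[-0.001,-0.002,0.152],"jaw":1}
    - {"xyz":[-0.13,0.364,0.04],"twist":[-0.001,-0.002,0.152],"jaw":1}

```text
clock: 18.47
tcp_pos: [0.4601, -0.3693, 0.1093]
orientation: [-0.002, 0.991, -0.132, -0.004]
wrist_force: [-0.2, -0.9, 0.8]
finger_gap: 0.0854
```

```bash
python3 w.py w13 .4630,-.37,.03,.045; python3 -c "
from h import *
go(.463,-.371,.005,-15)"
```

```text
tcp [ 0.4614 -0.3692  0.1109] eye [ 0.479 -0.297  0.253] gap 0.0851 F [ 0.5  0.  -0.1] t 18.52
n 1487 zmed 0.0361 rect [ 462.5 -371.1] [60.9 60.1] 73.2 circ [ 462.3 -370.5] 42.1
xyz [0.0026 0.0015 0.1058] twist [-0.002  0.006 -0.001] j6~ 1.16 rows 3
```

Call:
servo_tool:
  targets:
    - {"xyz":[0.002,0.001,0.035],"twist":[-0.002,0.004,0.015],"jaw":1}
    - {"xyz":[0.002,0.001,0.07],"twist":[-0.002,0.004,0.015],"jaw":1}
    - {"xyz":[0.002,0.001,0.1],"twist":[-0.002,0.004,0.015],"jaw":1}
    - {"xyz":[0.002,0.001,0.105],"twist":[-0.002,0.004,0.015],"jaw":1}
    - {"xyz":[0.002,0.001,0.105],"twist":[-0.002,0.004,0.015],"jaw":1}
    - {"xyz":[0.002,0.001,0.105],"twist":[-0.002,0.004,0.015],"jaw":0.5}
    - {"xyz":[0.002,0.001,0.105],"twist":[-0.002,0.004,0.015],"jaw":0.5}
    - {"xyz":[0.002,0.001,0.105],"twist":[-0.002,0.004,0.015],"jaw":0.5}
    - {"xyz":[0.002,0.001,0.105],"twist":[-0.002,0.004,0.015],"jaw":0.5}
    - {"xyz":[0.002,0.001,0.105],"twist":[-0.002,0.004,0.015],"jaw":0.5}
    - {"xyz":[0.002,0.001,0.105],"twist":[-0.002,0.004,0.015],"jaw":0.5}
    - {"xyz":[0.002,0.001,0.105],"twist":[-0.002,0.004,0.015],"jaw":0.5}

```text
clock: 19.52
tcp_pos: [0.4659, -0.3732, 0.0105]
orientation: [0.003, 0.99, -0.138, 0.003]
wrist_force: [1.2, 1.3, 7.1]
finger_gap: 0.0595
```

Call:
servo_tool:
  targets:
    - {"xyz":[0,0,-0.03],"twist":[0,0,0],"jaw":0.5}
    - {"xyz":[0,0,-0.07],"twist":[0,0,0],"jaw":0.5}
    - {"xyz":[0,0,-0.11],"twist":[0,0,0],"jaw":0.5}
    - {"xyz":[0,0,-0.145],"twist":[0,0,0],"jaw":0.5}
    - {"xyz":[0,0,-0.145],"twist":[0,0,0],"jaw":0.5}
    - {"xyz":[0,0,-0.145],"twist":[0,0,0],"jaw":0.5}

```text
clock: 20.02
tcp_pos: [0.4655, -0.3732, 0.1568]
orientation: [0.004, 0.99, -0.138, 0.004]
wrist_force: [-0.5, -0.6, -2.5]
finger_gap: 0.059
```

```bash
python3 w.py w14; python3 held.py s; python3 -c "
from h import *
go(.6312,-.0222,.15,-6.2)"
```

```text
tcp [ 0.4644 -0.3721  0.1544] eye [ 0.484 -0.3    0.299] gap 0.0591 F [-0.6  0.1 -1.7] t 20.07
held z -0.0296 rect [-0.2 -0.1] [69.  60.8] 0.3 circ [ 0.1 -0.7] 41.3 3178
xyz [ 0.0647 -0.3822  0.0031] twist [ 0.004 -0.004 -0.169] j6~ 1.64 rows 10
```

Call:
servo_tool:
  targets:
    - {"xyz":[0.065,-0.383,0.003],"twist":[0.004,-0.004,-0.169],"jaw":0.5}
    - {"xyz":[0.065,-0.383,0.003],"twist":[0.004,-0.004,-0.169],"jaw":0.5}
    - {"xyz":[0.065,-0.383,0.003],"twist":[0.004,-0.004,-0.169],"jaw":0.5}
    - {"xyz":[0.065,-0.383,0.003],"twist":[0.004,-0.004,-0.169],"jaw":0.5}
    - {"xyz":[0.065,-0.383,0.003],"twist":[0.004,-0.004,-0.169],"jaw":0.5}
    - {"xyz":[0.065,-0.383,0.003],"twist":[0.004,-0.004,-0.169],"jaw":0.5}
    - {"xyz":[0.065,-0.383,0.003],"twist":[0.004,-0.004,-0.169],"jaw":0.5}
    - {"xyz":[0.065,-0.383,0.003],"twist":[0.004,-0.004,-0.169],"jaw":0.5}
    - {"xyz":[0.065,-0.383,0.003],"twist":[0.004,-0.004,-0.169],"jaw":0.5}
    - {"xyz":[0.065,-0.383,0.003],"twist":[0.004,-0.004,-0.169],"jaw":0.5}
    - {"xyz":[0.065,-0.383,0.043],"twist":[0.004,-0.004,-0.169],"jaw":0.5}
    - {"xyz":[0.065,-0.383,0.043],"twist":[0.004,-0.004,-0.169],"jaw":0.5}

```text
clock: 21.07
tcp_pos: [0.6267, -0.0189, 0.1013]
orientation: [-0.001, 0.999, -0.053, -0.007]
wrist_force: [-1.8, -0.2, -2.5]
finger_gap: 0.0599
```

Call:
servo_tool:
  targets:
    - {"xyz":[0,0,0],"twist":[0,0,0],"jaw":0.5}
    - {"xyz":[0,0,0],"twist":[0,0,0],"jaw":0.5}

```text
clock: 21.23
tcp_pos: [0.6302, -0.0216, 0.1086]
orientation: [-0.001, 0.999, -0.054, -0.002]
wrist_force: [0.6, 0.1, -0.0]
finger_gap: 0.0593
```

```bash
python3 w.py w15 .631,-.0204,.056,.066; python3 held.py s; python3 -c "
from h import *
go(.6312,-.0213,.062,-6.2)"
```

```text
tcp [ 0.6312 -0.022   0.1097] eye [0.638 0.053 0.252] gap 0.0589 F [ 0.4 -0.4 -0.4] t 21.28
n 744 zmed 0.0611 rect [633.5   2.2] [15.5 60.4] 83.6 circ [633.6   3.9] 30.6
held z -0.0258 rect [-1.3 -1.2] [61.  65.2] 89.8 circ [-2.1 -1.4] 41.5 2898
xyz [-0.     -0.0006  0.0477] twist [-0.002  0.002 -0.001] j6~ 1.65 rows 2
```

View pics/w15.png

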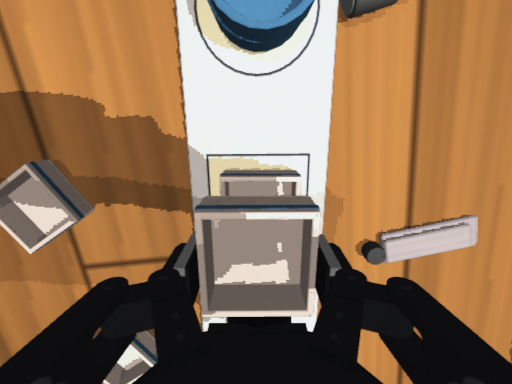

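Call:
servo_tool:
  targets:
    - {"xyz":[0.001,-0.001,0.015],"twist":[0,0,0],"jaw":0.5}
    - {"xyz":[0.001,-0.001,0.03],"twist":[0,0,0],"jaw":0.5}
    - {"xyz":[0.001,-0.001,0.038],"twist":[0,0,0],"jaw":0.5}
    - {"xyz":[0.001,-0.001,0.043],"twist":[0,0,0],"jaw":0.5}
    - {"xyz":[0.001,-0.001,0.043],"twist":[0,0,0],"jaw":0.5}
    - {"xyz":[0.001,-0.001,0.043],"twist":[0,0,0],"jaw":0.5}

```text
clock: 21.78
tcp_pos: [0.6325, -0.0205, 0.0667]
orientation: [-0.001, 0.999, -0.054, -0.001]
wrist_force: [-0.4, 1.2, -1.0]
finger_gap: 0.0594
```

Call:
servo_tool:
  targets:
    - {"xyz":[0,0,0.001],"twist":[0,0,0],"jaw":0.5}
    - {"xyz":[0,0,0.002],"twist":[0,0,0],"jaw":0.5}
    - {"xyz":[0,0,0.002],"twist":[0,0,0],"jaw":0.5}

```text
clock: 22.03
tcp_pos: [0.6325, -0.0201, 0.0644]
orientation: [-0.001, 0.999, -0.054, -0.001]
wrist_force: [0.3, -1.3, -1.7]
finger_gap: 0.0592
```

Call:
servo_tool:
  targets:
    - {"xyz":[0,0,0.001],"twist":[0,0,0],"jaw":0.5}
    - {"xyz":[0,0,0.003],"twist":[0,0,0],"jaw":0.5}
    - {"xyz":[0,0,0.003],"twist":[0,0,0],"jaw":0.5}

```text
clock: 22.28
tcp_pos: [0.6328, -0.02, 0.0636]
orientation: [-0.001, 0.999, -0.054, 0.0]
wrist_force: [-4.1, 0.3, 12.1]
finger_gap: 0.0592
```

Call:
servo_tool:
  targets:
    - {"xyz":[0,0,-0.001],"twist":[0,0,0],"jaw":1}
    - {"xyz":[0,0,-0.001],"twist":[0,0,0],"jaw":1}
    - {"xyz":[0,0,-0.001],"twist":[0,0,0],"jaw":1}
    - {"xyz":[0,0,-0.001],"twist":[0,0,0],"jaw":1}
    - {"xyz":[0,0,-0.001],"twist":[0,0,0],"jaw":1}
    - {"xyz":[0,0,-0.04],"twist":[0,0,0],"jaw":1}
    - {"xyz":[0,0,-0.08],"twist":[0,0,0],"jaw":1}
    - {"xyz":[0,0,-0.11],"twist":[0,0,0],"jaw":1}
    - {"xyz":[0,0,-0.11],"twist":[0,0,0],"jaw":1}
    - {"xyz":[0,0,-0.11],"twist":[0,0,0],"jaw":1}

```text
clock: 23.12
tcp_pos: [0.6341, -0.0205, 0.1734]
orientation: [-0.001, 0.999, -0.054, 0.001]
wrist_force: [0.0, 0.2, -0.5]
finger_gap: 0.0855
```

```bash
python3 w.py w16 .631,-.0204,.084,.096; python3 panel.py;  python3 -c "
from h import *
go(.463,-.180,.13,31)"
```

```text
tcp [ 0.6328 -0.0203  0.1713] eye [0.641 0.054 0.317] gap 0.0853 F [ 0.  -0.4  0.2] t 23.17
n 1294 zmed 0.0891 rect [631.5 -18. ] [60.  60.4] 83.7 circ [631.8 -18.1] 42.1
panel [ 0.6297 -0.0218] -5.61 514 edges +x -x +y -y [np.int64(155), np.int64(153), np.int64(220), np.int64(19)]
xyz [-0.1516  0.1772  0.0412] twist [-0.002  0.    -0.649] j6~ 0.66 rows 6
```

square1 is nested, with its rim at 0.089. Next is square3.

Call:
servo_tool:
  targets:
    - {"xyz":[-0.152,0.177,0],"twist":[-0.002,0,-0.649],"jaw":1}
    - {"xyz":[-0.152,0.177,0],"twist":[-0.002,0,-0.649],"jaw":1}
    - {"xyz":[-0.152,0.177,0],"twist":[-0.002,0,-0.649],"jaw":1}
    - {"xyz":[-0.152,0.177,0],"twist":[-0.002,0,-0.649],"jaw":1}
    - {"xyz":[-0.152,0.177,0],"twist":[-0.002,0,-0.649],"jaw":1}
    - {"xyz":[-0.152,0.177,0.03],"twist":[-0.002,0,-0.649],"jaw":1}
    - {"xyz":[-0.152,0.177,0.06],"twist":[-0.002,0,-0.649],"jaw":1}
    - {"xyz":[-0.152,0.177,0.06],"twist":[-0.002,0,-0.649],"jaw":1}
    - {"xyz":[-0.152,0.177,0.06],"twist":[-0.002,0,-0.649],"jaw":1}

```text
clock: 23.92
tcp_pos: [0.4596, -0.1785, 0.1087]
orientation: [-0.003, 0.964, 0.267, -0.003]
wrist_force: [0.2, 0.0, 1.3]
finger_gap: 0.0854
```

```bash
python3 w.py w17 .4635,-.18,.03,.045; python3 -c "
from h import *
go(.4635,-.180,.005,31)"
```

```text
tcp [ 0.4615 -0.179   0.1104] eye [ 0.421 -0.114  0.252] gap 0.0855 F [ 0.3  0.5 -0.3] t 23.97
n 1511 zmed 0.0361 rect [ 462.9 -180.2] [60.1 61.2] 30.3 circ [ 462.3 -179.7] 42.0
xyz [0.0015 0.0022 0.1053] twist [-0.004  0.003 -0.   ] j6~ 0.66 rows 3
```

Call:
servo_tool:
  targets:
    - {"xyz":[0.001,0.001,0.035],"twist":[-0.004,0.003,0.01],"jaw":1}
    - {"xyz":[0.001,0.001,0.07],"twist":[-0.004,0.003,0.01],"jaw":1}
    - {"xyz":[0.001,0.001,0.1],"twist":[-0.004,0.003,0.01],"jaw":1}
    - {"xyz":[0.001,0.001,0.105],"twist":[-0.004,0.003,0.01],"jaw":1}
    - {"xyz":[0.001,0.001,0.105],"twist":[-0.004,0.003,0.01],"jaw":1}
    - {"xyz":[0.001,0.001,0.105],"twist":[-0.004,0.003,0.01],"jaw":0.5}
    - {"xyz":[0.001,0.001,0.105],"twist":[-0.004,0.003,0.01],"jaw":0.5}
    - {"xyz":[0.001,0.001,0.105],"twist":[-0.004,0.003,0.01],"jaw":0.5}
    - {"xyz":[0.001,0.001,0.105],"twist":[-0.004,0.003,0.01],"jaw":0.5}
    - {"xyz":[0.001,0.001,0.105],"twist":[-0.004,0.003,0.01],"jaw":0.5}
    - {"xyz":[0.001,0.001,0.105],"twist":[-0.004,0.003,0.01],"jaw":0.5}
    - {"xyz":[0.001,0.001,0.105],"twist":[-0.004,0.003,0.01],"jaw":0.5}

```text
clock: 24.97
tcp_pos: [0.4655, -0.181, 0.0085]
orientation: [0.003, 0.965, 0.262, 0.003]
wrist_force: [1.6, 1.6, 6.1]
finger_gap: 0.0596
```

Call:
servo_tool:
  targets:
    - {"xyz":[0,0,-0.03],"twist":[0,0,0],"jaw":0.5}
    - {"xyz":[0,0,-0.07],"twist":[0,0,0],"jaw":0.5}
    - {"xyz":[0,0,-0.11],"twist":[0,0,0],"jaw":0.5}
    - {"xyz":[0,0,-0.15],"twist":[0,0,0],"jaw":0.5}
    - {"xyz":[0,0,-0.15],"twist":[0,0,0],"jaw":0.5}
    - {"xyz":[0,0,-0.15],"twist":[0,0,0],"jaw":0.5}

```text
clock: 25.47
tcp_pos: [0.4651, -0.181, 0.1599]
orientation: [0.004, 0.965, 0.262, 0.004]
wrist_force: [-0.7, 0.4, -2.0]
finger_gap: 0.0595
```

```bash
python3 w.py w18; python3 held.py s; python3 -c "
from h import *
go(.6308,-.0200,.15,-6.0)"
```

```text
tcp [ 0.4637 -0.1802  0.1577] eye [ 0.425 -0.115  0.302] gap 0.0593 F [ 0.4  0.5 -2.5] t 25.52
held z -0.0314 rect [ 0.2 -0.4] [59.9 67.8] 89.8 circ [ 0.5 -0.1] 41.7 2835
xyz [ 0.2252 -0.0536  0.0081] twist [ 0.005 -0.005  0.636] j6~ 1.64 rows 6
```

Call:
servo_tool:
  targets:
    - {"xyz":[0.225,-0.054,0.005],"twist":[0.004,-0.004,0.636],"jaw":0.5}
    - {"xyz":[0.225,-0.054,0.005],"twist":[0.004,-0.004,0.636],"jaw":0.5}
    - {"xyz":[0.225,-0.054,0.005],"twist":[0.004,-0.004,0.636],"jaw":0.5}
    - {"xyz":[0.225,-0.054,0.005],"twist":[0.004,-0.004,0.636],"jaw":0.5}
    - {"xyz":[0.225,-0.054,0.005],"twist":[0.004,-0.004,0.636],"jaw":0.5}
    - {"xyz":[0.225,-0.054,0.005],"twist":[0.004,-0.004,0.636],"jaw":0.5}
    - {"xyz":[0.225,-0.054,0.02],"twist":[0.004,-0.004,0.636],"jaw":0.5}
    - {"xyz":[0.225,-0.054,0.02],"twist":[0.004,-0.004,0.636],"jaw":0.5}
    - {"xyz":[0.225,-0.054,0.02],"twist":[0.004,-0.004,0.636],"jaw":0.5}

```text
clock: 26.27
tcp_pos: [0.6273, -0.0187, 0.1332]
orientation: [-0.001, 0.999, -0.052, -0.004]
wrist_force: [-0.4, -1.0, -1.0]
finger_gap: 0.0593
```

```bash
python3 w.py w19 .631,-.0184,.084,.094; python3 held.py s; python3 -c "
from h import *
go(.6318,-.0200,.1,-6.0)"
```

```text
tcp [ 0.6277 -0.0194  0.1344] eye [0.635 0.056 0.276] gap 0.0594 F [ 0.1 -0.3 -0.4] t 26.32
n 746 zmed 0.0892 rect [634.2   4.3] [15.5 60.3] 84.5 circ [634.2   4.5] 30.8
held z -0.028 rect [-1.5 -2. ] [67.9 60.6] 0.6 circ [-1.1 -2.1] 41.6 2902
xyz [0.0044 0.0002 0.0344] twist [-0.001  0.006 -0.   ] j6~ 1.64 rows 1
```

Call:
servo_tool:
  targets:
    - {"xyz":[0.004,0.001,0.0],"twist":[0,0.004,0],"jaw":0.5}
    - {"xyz":[0.004,0.001,0.015],"twist":[0,0.004,0],"jaw":0.5}
    - {"xyz":[0.004,0.001,0.028],"twist":[0,0.004,0],"jaw":0.5}
    - {"xyz":[0.004,0.001,0.035],"twist":[0,0.004,0],"jaw":0.5}
    - {"xyz":[0.004,0.001,0.038],"twist":[0,0.004,0],"jaw":0.5}
    - {"xyz":[0.004,0.001,0.038],"twist":[0,0.004,0],"jaw":0.5}

```text
clock: 26.82
tcp_pos: [0.6328, -0.0213, 0.098]
orientation: [-0.0, 0.999, -0.053, 0.001]
wrist_force: [-0.3, -0.2, -1.5]
finger_gap: 0.0596
```

Call:
servo_tool:
  targets:
    - {"xyz":[0,0,0.001],"twist":[0,0,0],"jaw":0.5}
    - {"xyz":[0,0,0.002],"twist":[0,0,0],"jaw":0.5}
    - {"xyz":[0,0,0.002],"twist":[0,0,0],"jaw":0.5}

```text
clock: 27.07
tcp_pos: [0.6338, -0.0208, 0.0968]
orientation: [-0.0, 0.999, -0.052, 0.002]
wrist_force: [-0.7, 0.3, -0.5]
finger_gap: 0.0593
```

Call:
servo_tool:
  targets:
    - {"xyz":[-0.001,0,0.001],"twist":[0,0,0],"jaw":0.5}
    - {"xyz":[-0.001,0,0.003],"twist":[0,0,0],"jaw":0.5}
    - {"xyz":[-0.001,0,0.003],"twist":[0,0,0],"jaw":0.5}

```text
clock: 27.32
tcp_pos: [0.6322, -0.0204, 0.0929]
orientation: [-0.0, 0.999, -0.052, 0.001]
wrist_force: [1.0, -0.2, -1.7]
finger_gap: 0.059
```

Call:
servo_tool:
  targets:
    - {"xyz":[0,0,0.001],"twist":[0,0,0],"jaw":0.5}
    - {"xyz":[0,0,0.003],"twist":[0,0,0],"jaw":0.5}
    - {"xyz":[0,0,0.003],"twist":[0,0,0],"jaw":0.5}

```text
clock: 27.57
tcp_pos: [0.6324, -0.0205, 0.0898]
orientation: [-0.0, 0.999, -0.052, 0.001]
wrist_force: [0.4, 0.1, -1.5]
finger_gap: 0.059
```

Call:
servo_tool:
  targets:
    - {"xyz":[0,0,0.001],"twist":[0,0,0],"jaw":0.5}
    - {"xyz":[0,0,0.002],"twist":[0,0,0],"jaw":0.5}
    - {"xyz":[0,0,0.002],"twist":[0,0,0],"jaw":0.5}

```text
clock: 27.82
tcp_pos: [0.6325, -0.0206, 0.0896]
orientation: [-0.0, 0.999, -0.052, 0.002]
wrist_force: [-2.5, -0.5, 6.9]
finger_gap: 0.0589
```

Call:
servo_tool:
  targets:
    - {"xyz":[0,0,0],"twist":[0,0,0],"jaw":1}
    - {"xyz":[0,0,0],"twist":[0,0,0],"jaw":1}
    - {"xyz":[0,0,0],"twist":[0,0,0],"jaw":1}
    - {"xyz":[0,0,0],"twist":[0,0,0],"jaw":1}
    - {"xyz":[0,0,0],"twist":[0,0,0],"jaw":1}
    - {"xyz":[0,0,-0.04],"twist":[0,0,0],"jaw":1}
    - {"xyz":[0,0,-0.08],"twist":[0,0,0],"jaw":1}
    - {"xyz":[0,0,-0.1],"twist":[0,0,0],"jaw":1}
    - {"xyz":[0,0,-0.1],"twist":[0,0,0],"jaw":1}
    - {"xyz":[0,0,-0.1],"twist":[0,0,0],"jaw":1}

```text
clock: 28.65
tcp_pos: [0.6334, -0.0208, 0.1899]
orientation: [-0.0, 0.999, -0.052, 0.003]
wrist_force: [0.1, 0.4, -0.9]
finger_gap: 0.0853
```

```bash
python3 w.py w20 .631,-.0204,.112,.124; python3 panel.py;  python3 -c "
from h import *
go(.4325,-.0065,.11,28)"
```

```text
tcp [ 0.6323 -0.0206  0.1881] eye [0.639 0.054 0.333] gap 0.0856 F [0.2 0.6 0.5] t 28.7
n 1447 zmed 0.1171 rect [631.5 -18.9] [60.6 60.3] 84.1 circ [631.3 -18.6] 42.1
panel [ 0.6289 -0.0215] -5.8 342 edges +x -x +y -y [np.int64(42), np.int64(149), np.int64(167), np.int64(6)]
xyz [-0.2004  0.007   0.0775] twist [-0.    -0.003 -0.594] j6~ 1.07 rows 6
```

Nested, with the rim at 0.117. Next is square4.

Call:
servo_tool:
  targets:
    - {"xyz":[-0.2,0.007,0],"twist":[0,-0.003,-0.594],"jaw":1}
    - {"xyz":[-0.2,0.007,0],"twist":[0,-0.003,-0.594],"jaw":1}
    - {"xyz":[-0.2,0.007,0],"twist":[0,-0.003,-0.594],"jaw":1}
    - {"xyz":[-0.2,0.007,0],"twist":[0,-0.003,-0.594],"jaw":1}
    - {"xyz":[-0.2,0.007,0.02],"twist":[0,-0.003,-0.594],"jaw":1}
    - {"xyz":[-0.2,0.007,0.05],"twist":[0,-0.003,-0.594],"jaw":1}
    - {"xyz":[-0.2,0.007,0.078],"twist":[0,-0.003,-0.594],"jaw":1}
    - {"xyz":[-0.2,0.007,0.078],"twist":[0,-0.003,-0.594],"jaw":1}
    - {"xyz":[-0.2,0.007,0.078],"twist":[0,-0.003,-0.594],"jaw":1}

```text
clock: 29.45
tcp_pos: [0.4303, -0.0061, 0.1079]
orientation: [-0.001, 0.97, 0.242, -0.003]
wrist_force: [0.6, 0.0, 0.7]
finger_gap: 0.0856
```

```bash
python3 w.py w21 .4325,-.0065,.03,.045; python3 -c "
from h import *
go(.432,-.007,.005,28)"
```

```text
tcp [ 0.4321 -0.0064  0.1093] eye [0.395 0.06  0.251] gap 0.0855 F [ 0.4 -0.1  0.7] t 29.5
n 1532 zmed 0.0361 rect [430.8  -5.5] [60.1 60.8] 27.4 circ [430.5  -5.1] 42.0
xyz [-1.000e-04  7.000e-04  1.043e-01] twist [-0.002  0.002  0.   ] j6~ 1.07 rows 3
```

Call:
servo_tool:
  targets:
    - {"xyz":[-0.001,-0.001,0.035],"twist":[-0.002,0.002,0.008],"jaw":1}
    - {"xyz":[-0.001,-0.001,0.07],"twist":[-0.002,0.002,0.008],"jaw":1}
    - {"xyz":[-0.001,-0.001,0.1],"twist":[-0.002,0.002,0.008],"jaw":1}
    - {"xyz":[-0.001,-0.001,0.104],"twist":[-0.002,0.002,0.008],"jaw":1}
    - {"xyz":[-0.001,-0.001,0.104],"twist":[-0.002,0.002,0.008],"jaw":1}
    - {"xyz":[-0.001,-0.001,0.104],"twist":[-0.002,0.002,0.008],"jaw":0.5}
    - {"xyz":[-0.001,-0.001,0.104],"twist":[-0.002,0.002,0.008],"jaw":0.5}
    - {"xyz":[-0.001,-0.001,0.104],"twist":[-0.002,0.002,0.008],"jaw":0.5}
    - {"xyz":[-0.001,-0.001,0.104],"twist":[-0.002,0.002,0.008],"jaw":0.5}
    - {"xyz":[-0.001,-0.001,0.104],"twist":[-0.002,0.002,0.008],"jaw":0.5}
    - {"xyz":[-0.001,-0.001,0.104],"twist":[-0.002,0.002,0.008],"jaw":0.5}
    - {"xyz":[-0.001,-0.001,0.104],"twist":[-0.002,0.002,0.008],"jaw":0.5}

```text
clock: 30.5
tcp_pos: [0.4337, -0.0066, 0.008]
orientation: [0.002, 0.971, 0.238, 0.003]
wrist_force: [-0.3, 0.3, 6.6]
finger_gap: 0.0595
```

Call:
servo_tool:
  targets:
    - {"xyz":[0,0,-0.03],"twist":[0,0,0],"jaw":0.5}
    - {"xyz":[0,0,-0.07],"twist":[0,0,0],"jaw":0.5}
    - {"xyz":[0,0,-0.11],"twist":[0,0,0],"jaw":0.5}
    - {"xyz":[0,0,-0.15],"twist":[0,0,0],"jaw":0.5}
    - {"xyz":[0,0,-0.165],"twist":[0,0,0],"jaw":0.5}
    - {"xyz":[0,0,-0.165],"twist":[0,0,0],"jaw":0.5}
    - {"xyz":[0,0,-0.165],"twist":[0,0,0],"jaw":0.5}

```text
clock: 31.08
tcp_pos: [0.4321, -0.0062, 0.1726]
orientation: [0.002, 0.971, 0.238, 0.003]
wrist_force: [-0.7, -0.3, -1.2]
finger_gap: 0.0592
```

```bash
python3 w.py w22; python3 held.py s; python3 -c "
from h import *
go(.6315,-.0200,.165,-6.0)"
```

```text
tcp [ 0.431  -0.006   0.1711] eye [0.396 0.061 0.315] gap 0.0592 F [-0.9 -0.4 -0.3] t 31.13
held z -0.0313 rect [ 0.2 -1.2] [67.6 60.7] 0.0 circ [ 0.4 -1.4] 41.7 3058
xyz [0.1713 0.1052 0.0067] twist [ 0.002 -0.003  0.586] j6~ 1.64 rows 5
```

Call:
servo_tool:
  targets:
    - {"xyz":[0.174,0.107,0.005],"twist":[0.002,-0.002,0.586],"jaw":0.5}
    - {"xyz":[0.174,0.107,0.005],"twist":[0.002,-0.002,0.586],"jaw":0.5}
    - {"xyz":[0.174,0.107,0.005],"twist":[0.002,-0.002,0.586],"jaw":0.5}
    - {"xyz":[0.174,0.107,0.005],"twist":[0.002,-0.002,0.586],"jaw":0.5}
    - {"xyz":[0.174,0.107,0.005],"twist":[0.002,-0.002,0.586],"jaw":0.5}
    - {"xyz":[0.174,0.107,0.005],"twist":[0.002,-0.002,0.586],"jaw":0.5}
    - {"xyz":[0.174,0.107,0.005],"twist":[0.002,-0.002,0.586],"jaw":0.5}
    - {"xyz":[0.174,0.107,0.005],"twist":[0.002,-0.002,0.586],"jaw":0.5}

```text
clock: 31.8
tcp_pos: [0.633, -0.0201, 0.1636]
orientation: [-0.001, 0.999, -0.052, -0.003]
wrist_force: [-1.0, 0.3, -0.9]
finger_gap: 0.0599
```

```bash
python3 w.py w23 .631,-.0184,.112,.122; python3 held.py s; python3 -c "
from h import *
go(.6315,-.0200,.125,-6.0)"
```

```text
tcp [ 0.6329 -0.02    0.1646] eye [0.64  0.055 0.307] gap 0.0591 F [-0.5 -0.2 -0.4] t 31.85
n 775 zmed 0.117 rect [633.8   3.5] [16.  60.4] 84.6 circ [633.9   4.9] 30.7
held z -0.0286 rect [-0.9 -1.3] [68.1 61.1] 0.4 circ [-0.8 -1.5] 41.6 3007
xyz [-0.0012  0.0002  0.0396] twist [-0.001  0.004  0.   ] j6~ 1.64 rows 1
```

Call:
servo_tool:
  targets:
    - {"xyz":[-0.001,0,0.015],"twist":[0,0.003,0],"jaw":0.5}
    - {"xyz":[-0.001,0,0.03],"twist":[0,0.003,0],"jaw":0.5}
    - {"xyz":[-0.001,0,0.037],"twist":[0,0.003,0],"jaw":0.5}
    - {"xyz":[-0.001,0,0.041],"twist":[0,0.003,0],"jaw":0.5}
    - {"xyz":[-0.001,0,0.041],"twist":[0,0.003,0],"jaw":0.5}
    - {"xyz":[-0.001,0,0.041],"twist":[0,0.003,0],"jaw":0.5}

```text
clock: 32.35
tcp_pos: [0.6335, -0.0202, 0.1259]
orientation: [-0.0, 0.999, -0.052, 0.002]
wrist_force: [-0.6, 0.3, -0.7]
finger_gap: 0.0592
```

Call:
servo_tool:
  targets:
    - {"xyz":[0,0,0.001],"twist":[0,0,0],"jaw":0.5}
    - {"xyz":[0,0,0.002],"twist":[0,0,0],"jaw":0.5}
    - {"xyz":[0,0,0.002],"twist":[0,0,0],"jaw":0.5}

```text
clock: 32.6
tcp_pos: [0.6341, -0.0202, 0.1236]
orientation: [-0.0, 0.999, -0.052, 0.002]
wrist_force: [0.0, 0.1, -0.6]
finger_gap: 0.0592
```

Call:
servo_tool:
  targets:
    - {"xyz":[-0.001,0,0.001],"twist":[0,0,0],"jaw":0.5}
    - {"xyz":[-0.001,0,0.003],"twist":[0,0,0],"jaw":0.5}
    - {"xyz":[-0.001,0,0.003],"twist":[0,0,0],"jaw":0.5}

```text
clock: 32.85
tcp_pos: [0.6325, -0.02, 0.1197]
orientation: [-0.0, 0.999, -0.052, 0.001]
wrist_force: [-1.2, -0.7, -1.0]
finger_gap: 0.0592
```

Call:
servo_tool:
  targets:
    - {"xyz":[0,0,0.001],"twist":[0,0,0],"jaw":0.5}
    - {"xyz":[0,0,0.002],"twist":[0,0,0],"jaw":0.5}
    - {"xyz":[0,0,0.002],"twist":[0,0,0],"jaw":0.5}

```text
clock: 33.1
tcp_pos: [0.6327, -0.0201, 0.1178]
orientation: [-0.0, 0.999, -0.052, 0.001]
wrist_force: [-0.9, 0.1, -1.1]
finger_gap: 0.0592
```

Call:
servo_tool:
  targets:
    - {"xyz":[0,0,0.001],"twist":[0,0,0],"jaw":0.5}
    - {"xyz":[0,0,0.002],"twist":[0,0,0],"jaw":0.5}
    - {"xyz":[0,0,0.002],"twist":[0,0,0],"jaw":0.5}

```text
clock: 33.35
tcp_pos: [0.633, -0.0202, 0.117]
orientation: [-0.0, 0.999, -0.052, 0.002]
wrist_force: [-0.7, 0.3, 3.7]
finger_gap: 0.0592
```

Call:
servo_tool:
  targets:
    - {"xyz":[0,0,0],"twist":[0,0,0],"jaw":1}
    - {"xyz":[0,0,0],"twist":[0,0,0],"jaw":1}
    - {"xyz":[0,0,0],"twist":[0,0,0],"jaw":1}
    - {"xyz":[0,0,0],"twist":[0,0,0],"jaw":1}
    - {"xyz":[0,0,0],"twist":[0,0,0],"jaw":1}
    - {"xyz":[0,0,-0.04],"twist":[0,0,0],"jaw":1}
    - {"xyz":[0,0,-0.08],"twist":[0,0,0],"jaw":1}
    - {"xyz":[0,0,-0.11],"twist":[0,0,0],"jaw":1}
    - {"xyz":[0,0,-0.11],"twist":[0,0,0],"jaw":1}
    - {"xyz":[0,0,-0.11],"twist":[0,0,0],"jaw":1}

```text
clock: 34.18
tcp_pos: [0.634, -0.0204, 0.2289]
orientation: [-0.0, 0.999, -0.052, 0.004]
wrist_force: [-0.4, -1.1, -1.1]
finger_gap: 0.0854
```

```bash
python3 w.py w24 .631,-.0204,.14,.155; python3 panel.py; python3 -c "
from h import *
go(.615,-.1475,.2,84.1)
c=cam('side'); save(c,'side3'); P=cloud(c); np.savez('side',P=P,col=c['color']); c=cam('top'); save(c,'top3'); np.savez('top',P=cloud(c),col=c['color'])
a=cv2.imread('pics/side3.png')[120:300,120:340]; cv2.imwrite('pics/side3c.png',cv2.resize(a,None,fx=3,fy=3,interpolation=cv2.INTER_CUBIC))"
```

```text
tcp [ 0.6329 -0.0202  0.2268] eye [0.64  0.055 0.372] gap 0.0853 F [-0.1  0.3 -0.8] t 34.23
n 1311 zmed 0.1451 rect [631.9 -17.9] [59.9 60.5] 84.1 circ [631.8 -17.4] 41.9
panel [ 0.6291 -0.0213] -6.21 198 edges +x -x +y -y [np.int64(34), np.int64(46), np.int64(134), np.int64(0)]
xyz [-0.0046  0.1285  0.0267] twist [ 0.003 -0.004 -1.573] j6~ -0.13 rows 13
```

View pics/side3c.png

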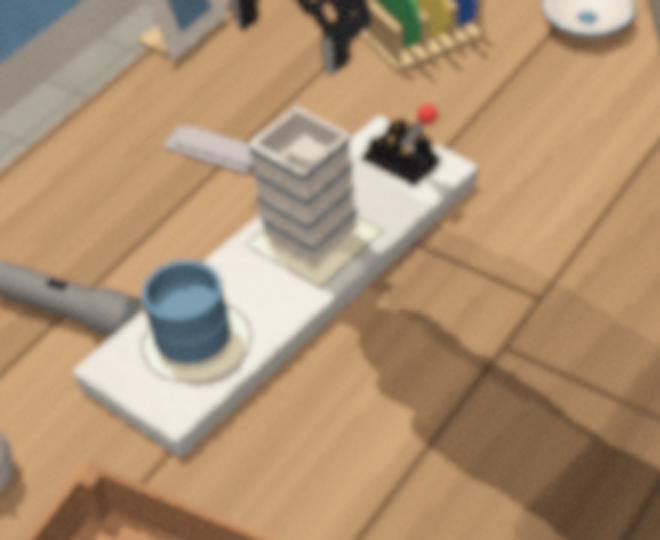

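The side crop shows both stacks upright and nested, two blue and four white. The wrist rims read 2–4 mm off the panel centres, so I check the bottom dishes through their visible walls in the side cloud.

Run:
```python
from h import *
from scipy.optimize import least_squares
a=np.radians(-5.9)
def loc(q,c): d=q[:,:2]-c; return np.stack([d[:,0]*np.cos(a)+d[:,1]*np.sin(a),-d[:,0]*np.sin(a)+d[:,1]*np.cos(a)],1)
for nm in("side","w"):
    Z=np.load(nm+".npz");P=Z["P"];G=cv2.cvtColor(Z["col"],cv2.COLOR_RGB2GRAY)
    Q=P.reshape(-1,3)
    # stand edges (top plane) in the nominal stand frame
    k=(abs(Q[:,2]-.025)<.004); l=loc(Q[k],np.array([.635,.0115])); s=l[(abs(l[:,0])<.075)&(abs(l[:,1])<.22)&(Z["col"].reshape(-1,3)[k][(abs(l[:,0])<.075)&(abs(l[:,1])<.22)].min(1)>130)] if False else l[(abs(l[:,0])<.075)&(abs(l[:,1])<.22)]
    print(nm,"stand x edges",np.percentile(s[:,0],[.5,99.5]).round(4),"y",np.percentile(s[:,1],[.5,99.5]).round(4))
    for n,c,zs in(("sq",np.array([.6304,-.0222]),[(.036,.058),(.064,.086),(.092,.114),(.12,.142)]),("rd",np.array([.6457,.1268]),[(.036,.058),(.064,.088)])):
        for lo,hi in zs:
            k=(Q[:,2]>lo)&(Q[:,2]<hi)&(np.hypot(Q[:,0]-c[0],Q[:,1]-c[1])<.055); l=loc(Q[k],c)
            if len(l)<20: continue
            if n=="sq":
                fx=l[(abs(l[:,1])<.022)&(l[:,0]<-.02)][:,0]; fy=l[(abs(l[:,0])<.022)&(l[:,1]>.02)][:,1]
                print(nm,n,lo,"centre from -x face",(np.median(fx)+.03).round(4) if len(fx)>5 else None,len(fx),"+y face",(np.median(fy)-.03).round(4) if len(fy)>5 else None,len(fy))
            else:
                r=np.hypot(*l.T); l=l[r>.026]; f=least_squares(lambda p:np.hypot(l[:,0]-p[0],l[:,1]-p[1])-.033,[0,0],loss="soft_l1",f_scale=.001).x; print(nm,n,lo,f.round(4),len(l))
    # panel outlines with same camera
    bh=cv2.morphologyEx(G,cv2.MORPH_BLACKHAT,np.ones((7,7))); m=(bh>12)&(abs(P[...,2]-.025)<.005); q=P[m]
    l=loc(q,np.array([.6304,-.0222])); 
    for nme,sel,v in(("-x",(abs(l[:,0]+.042)<.006)&(abs(l[:,1])<.038),0),("+y",(abs(l[:,1]-.042)<.006)&(abs(l[:,0])<.038),1)): print(" panel edge",nme,np.median(l[sel][:,v]).round(4) if sel.sum() else None,sel.sum())
    l=loc(q,np.array([.6457,.1268])); r=np.hypot(*l.T); l=l[abs(r-.044)<.006]
    if len(l)>20: print(" ring",least_squares(lambda p:np.hypot(l[:,0]-p[0],l[:,1]-p[1])-.044,[0,0],loss="soft_l1",f_scale=.001).x.round(4),len(l))
```

```text
side stand x edges [-0.0626  0.0631] y [-0.1932  0.2007]
side sq 0.036 centre from -x face 0.0016 67 +y face 0.0018 66
side sq 0.064 centre from -x face 0.0021 74 +y face 0.0041 76
side sq 0.092 centre from -x face 0.0018 78 +y face 0.004 77
side sq 0.12 centre from -x face 0.0023 72 +y face 0.0043 84
side rd 0.036 [0.0014 0.0018] 163
side rd 0.064 [0.0009 0.0022] 361
 panel edge -x -0.0428 37
 panel edge +y 0.0433 8
 ring [-0.0001  0.0006] 106
w stand x edges [-0.0619  0.0589] y [-0.1948  0.1627]
w sq 0.036 centre from -x face None 0 +y face 0.0016 35
w sq 0.064 centre from -x face None 0 +y face 0.0037 114
w sq 0.092 centre from -x face None 0 +y face 0.0033 136
w sq 0.12 centre from -x face 0.0064 333 +y face -0.0052 449
w rd 0.036 [0.    0.002] 105
w rd 0.064 [-0.0004 -0.0039] 1067
 panel edge -x -0.0448 69
 panel edge +y 0.0422 147
 ring [-0.0013 -0.001 ] 511
```

Both bottom dishes sit within about 2 mm of their panel centres. Now the lever.

```bash
python3 -c "
from h import *
go(.584,-.144,.17,-6)"
```

```text
xyz [-0.0345  0.1283  0.0546] twist [-0.001 -0.    -0.   ] j6~ 1.43 rows 4
```

Call:
servo_tool:
  targets:
    - {"xyz":[-0.035,0.128,0],"twist":[0,0,0],"jaw":1}
    - {"xyz":[-0.035,0.128,0],"twist":[0,0,0],"jaw":1}
    - {"xyz":[-0.035,0.128,0],"twist":[0,0,0],"jaw":1}
    - {"xyz":[-0.035,0.128,0],"twist":[0,0,0],"jaw":1}
    - {"xyz":[-0.035,0.128,0.04],"twist":[0,0,0],"jaw":0.75}
    - {"xyz":[-0.035,0.128,0.055],"twist":[0,0,0],"jaw":0.75}
    - {"xyz":[-0.035,0.128,0.055],"twist":[0,0,0],"jaw":0.75}
    - {"xyz":[-0.035,0.128,0.055],"twist":[0,0,0],"jaw":0.75}

```text
clock: 35.0
tcp_pos: [0.583, -0.1432, 0.169]
orientation: [-0.001, 0.999, -0.053, -0.001]
wrist_force: [-0.2, 0.2, 0.9]
finger_gap: 0.0641
```

```bash
cat > ball.py <<'E'
from h import *
from scipy.optimize import least_squares
import sys
def ball(P,col,nm):
    C=col.astype(int); m=(C[...,0]>110)&(C[...,1]<70)&(C[...,2]<80)&(P[...,2]>.07)&(abs(P[...,0]-.61)<.09)&(abs(P[...,1]+.145)<.05); q=P[m]
    if len(q)<8: print(nm,"none");return
    f=least_squares(lambda c:np.linalg.norm(q-c,axis=1)-.01,q.mean(0)-[0,0,.007],loss="soft_l1",f_scale=.001).x
    a=np.radians(-5.9); piv=np.array([.635,.0115])-.16*np.array([-np.sin(a),np.cos(a)]); dx=(f[:2]-piv)@[np.cos(a),np.sin(a)]
    print(nm,"ball",f.round(4),len(q),"piv",piv.round(4),"dx",dx.round(4),"theta",round(.6+np.arctan2(dx,f[2]-.037),3),"r",np.hypot(dx,f[2]-.037).round(4))
for n in sys.argv[1:]:
    c=cam(n); P=cloud(c); save(c,n+"_b"); ball(P,c["color"],n)
E
python3 ball.py wrist top side; python3 -c "
from h import *
s,p,_=st(); print(p,s['finger_gap'])"
```

```text
wrist ball [ 0.5857 -0.144   0.1001] 399 piv [ 0.6186 -0.1477] dx -0.0331 theta 0.117 r 0.0713
top none
side ball [ 0.5856 -0.1452  0.1012] 18 piv [ 0.6186 -0.1477] dx -0.0331 theta 0.124 r 0.0722
[ 0.58530883 -0.14363507  0.17216536] 0.0638847874670006
```

View pics/wrist_b.png

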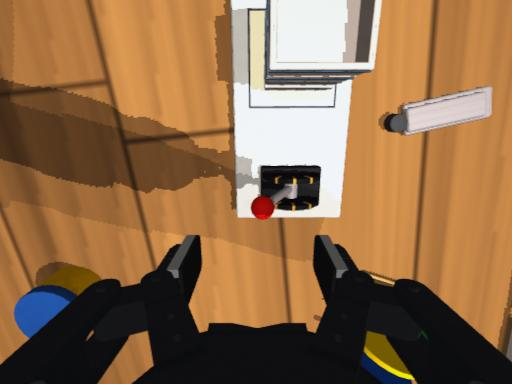

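Call:
servo_tool:
  targets:
    - {"xyz":[0.001,0.001,0.03],"twist":[0,0,0],"jaw":0.75}
    - {"xyz":[0.001,0.001,0.06],"twist":[0,0,0],"jaw":0.75}
    - {"xyz":[0.001,0.001,0.077],"twist":[0,0,0],"jaw":0.75}
    - {"xyz":[0.001,0.001,0.077],"twist":[0,0,0],"jaw":0.4}
    - {"xyz":[0.001,0.001,0.077],"twist":[0,0,0],"jaw":0.2}
    - {"xyz":[0.001,0.001,0.077],"twist":[0,0,0],"jaw":0.2}
    - {"xyz":[0.001,0.001,0.077],"twist":[0,0,0],"jaw":0.2}
    - {"xyz":[0.001,0.001,0.077],"twist":[0,0,0],"jaw":0.2}
    - {"xyz":[0.001,0.001,0.077],"twist":[0,0,0],"jaw":0.2}
    - {"xyz":[0.001,0.001,0.077],"twist":[0,0,0],"jaw":0.2}
  squeeze: 20

```text
clock: 35.98
tcp_pos: [0.5867, -0.1453, 0.0962]
orientation: [0.0, 0.999, -0.052, 0.003]
wrist_force: [-2.0, 0.3, 6.7]
finger_gap: 0.018
```

```bash
python3 ball.py wrist side; python3 -c "
from h import *
s,p,_=st(); print(p,s['finger_gap'],s['wrist_force']); go(.6186,-.1477,.1,-6)"
```

```text
wrist ball [ 0.5854 -0.144   0.0999] 842 piv [ 0.6186 -0.1477] dx -0.0334 theta 0.112 r 0.0712
side ball [ 0.5866 -0.1458  0.101 ] 14 piv [ 0.6186 -0.1477] dx -0.0319 theta 0.137 r 0.0715
[ 0.58666806 -0.14523541  0.09618274] 0.018323814672780454 [-1.11410947  1.49473594  7.75823572]
xyz [ 0.032  -0.0009 -0.0036] twist [ 0.    -0.006 -0.   ] j6~ 1.44 rows 1
```

Call:
servo_tool:
  targets:
    - {"xyz":[0.004,0,-0.002],"twist":[0,0,0],"jaw":0.15}
    - {"xyz":[0.008,0,-0.0035],"twist":[0,0,0],"jaw":0.15}
    - {"xyz":[0.012,0,-0.005],"twist":[0,0,0],"jaw":0.15}
    - {"xyz":[0.016,0,-0.006],"twist":[0,0,0],"jaw":0.15}
    - {"xyz":[0.02,0,-0.007],"twist":[0,0,0],"jaw":0.15}
    - {"xyz":[0.024,0,-0.008],"twist":[0,0,0],"jaw":0.15}
    - {"xyz":[0.028,0,-0.008],"twist":[0,0,0],"jaw":0.15}
    - {"xyz":[0.032,0,-0.008],"twist":[0,0,0],"jaw":0.15}
    - {"xyz":[0.032,0,-0.008],"twist":[0,0,0],"jaw":0.15}
    - {"xyz":[0.032,0,-0.008],"twist":[0,0,0],"jaw":0.15}

```text
clock: 36.92
tcp_pos: [0.6176, -0.1481, 0.1023]
orientation: [-0.0, 0.999, -0.052, 0.002]
wrist_force: [-2.8, 0.6, 2.8]
finger_gap: 0.0181
```

```bash
python3 ball.py wrist side; python3 -c "
from h import *
s,p,_=st(); print(p,s['finger_gap'],s['wrist_force'])"
```

```text
wrist ball [ 0.6163 -0.1472  0.1074] 845 piv [ 0.6186 -0.1477] dx -0.0023 theta 0.567 r 0.0704
side ball [ 0.6165 -0.1472  0.1068] 14 piv [ 0.6186 -0.1477] dx -0.0021 theta 0.57 r 0.0698
[ 0.61762238 -0.1481584   0.10226659] 0.01826825393407815 [-1.19839507  0.41949952  3.09801331]
```

Call:
servo_tool:
  targets:
    - {"xyz":[0.0015,0,0],"twist":[0,0,0],"jaw":0.15}
    - {"xyz":[0.0015,0,0],"twist":[0,0,0],"jaw":0.15}
    - {"xyz":[0.0015,0,0],"twist":[0,0,0],"jaw":0.5}
    - {"xyz":[0.0015,0,0],"twist":[0,0,0],"jaw":0.7}
    - {"xyz":[0.0015,0,0],"twist":[0,0,0],"jaw":0.7}
    - {"xyz":[0.0015,0,0],"twist":[0,0,0],"jaw":0.7}
    - {"xyz":[0.0015,0,-0.04],"twist":[0,0,0],"jaw":0.7}
    - {"xyz":[0.0015,0,-0.08],"twist":[0,0,0],"jaw":0.7}
    - {"xyz":[0.0015,0,-0.12],"twist":[0,0,0],"jaw":0.7}
    - {"xyz":[0.0015,0,-0.12],"twist":[0,0,0],"jaw":0.7}

```text
clock: 37.85
tcp_pos: [0.6222, -0.1497, 0.2313]
orientation: [0.002, 0.999, -0.052, 0.008]
wrist_force: [0.6, -0.8, 0.9]
finger_gap: 0.0599
```

```bash
python3 ball.py wrist side; python3 -c "
import cv2
a=cv2.imread('pics/wrist_b.png'); b=cv2.imread('pics/side_b.png')
a=cv2.resize(a[0:300,100:420],(540,506)); cv2.imwrite('pics/fin.png',a)"
```

```text
wrist ball [ 0.6173 -0.1473  0.1074] 257 piv [ 0.6186 -0.1477] dx -0.0013 theta 0.582 r 0.0704
side ball [ 0.6169 -0.1485  0.1078] 16 piv [ 0.6186 -0.1477] dx -0.0015 theta 0.579 r 0.0709
```

View pics/fin.png

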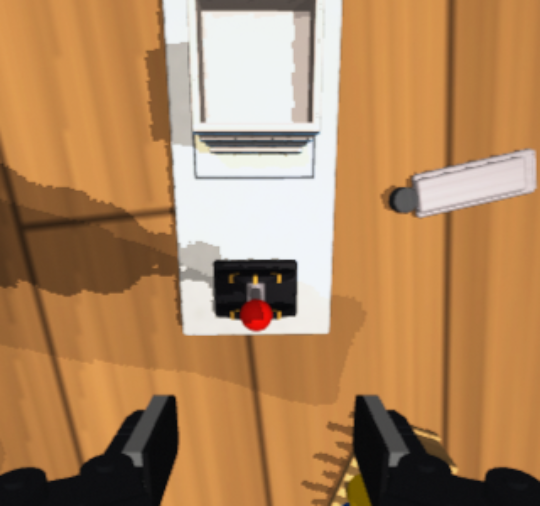

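The lever points at the middle brass mark: the ball is at u≈256, between marks at 231 and 279. I take one last full view to check the stacks and to make sure no tealight holder was hidden behind the arm at the start.

Run:
```python
from h import *
c=cam("side"); P=cloud(c); t=cam("top"); 
for n,x,y,lo in(("sq",.631,-.02,.135),("rd",.647,.128,.08)):
    Q=P.reshape(-1,3); k=(np.hypot(Q[:,0]-x,Q[:,1]-y)<.05)&(Q[:,2]>lo); r=cv2.minAreaRect((Q[k][:,:2]*1000).astype(np.float32)); print(n,np.percentile(Q[k][:,2],95).round(4),r)
cv2.imwrite("pics/last.png",np.vstack([cv2.resize(c["color"],(400,300)),cv2.resize(t["color"],(400,300))])[:,:,::-1])
```

```text
sq 0.1465 ((631.9579467773438, -17.546566009521484), (63.52078628540039, 64.52998352050781), 84.09766387939453)
rd 0.0905 ((648.1907958984375, 130.24465942382812), (65.12334442138672, 64.41548156738281), 36.32079315185547)
```

View pics/last.png

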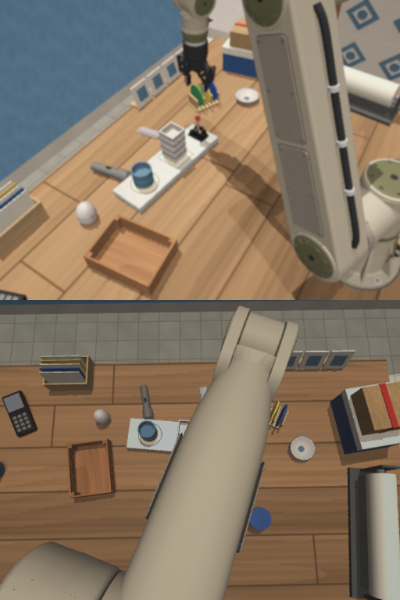

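No tealight holders anywhere, both stacks stand, and the other goods have not moved. I hand in.

```bash
python3 -c "
from workcell import env
print(env.hand_in())"
```

```text
the job is handed in; nothing more can be done
None
```

The display is dressed and handed in, at about 38 s on the robot's clock. All six dishes present are in two nested stacks, and the dimmer was set last, to its middle mark.

- **Round stack:** round3 and round1 are nested on the round panel. The rim reads 0.089–0.0905 m (expected 0.089), and the bottom dish is about 2 mm off the panel centre.
- **Square stack:** square2, square1, square3 and square4 are nested on the square panel. The rim reads 0.145–0.1465 m (expected 0.145). The bottom dish is about 2 mm off centre and the upper ones up to about 4–5 mm along the stand. The stack is turned within about 0.5° of the panel.
- **Tealight holders:** the camera views at the start and the end showed none, and no round2 either. Nothing had to go into the crate.
- **Dimmer:** I measured about 0.58 rad for a target of 0.6. The last close view shows the lever at the middle brass mark.

The cameras disagree with each other by 1–2 mm on the stand's position, so the centring and lever figures carry that uncertainty. No check failed. The grip never visibly slipped, and nothing in the final views showed the other goods disturbed. That last point I judged from the pictures and did not measure; the arm hid part of the final top view.

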